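Fit up tube offcuts on the welding fixture

ROBOT

A 6-joint arm with a two-finger parallel gripper is mounted at the origin on a cart in front of the work surface, level with it; the furniture and walls round the work are solid. World frame = base frame: x ahead of the robot, y to its left, z up, the work surface at z = 0. Lengths are in mm, angles in rad, forces in N, time in s.
With the tool pointing down it reaches from about 275 to 875 mm from the base axis. Payload 12.5 kg.
Tool frame: the origin (TCP) lies on the mounting face of the last link; the fingertips stand 173 mm ahead of it and the grasp point (between the pads) lies 155 mm ahead of it; z points along the fingers, y is the direction in which the jaws open and shut (so a half turn about z gives the same grasp; the last joint's range is limited). The gripper opens to 85 mm and grips with 20 to 120 N. Pads are 22 mm wide; open, the fingers measure 114 mm over their backs; the gripper's body (76 mm by 85 mm) begins 54 mm behind the grasp point. The pads swing forward as they close: fully open they stand 13 mm farther back than shut.
Start: joints at [1.231, 0.351, 1.652, -0, 1.139, -0.085], TCP at [138.598, 532.237, 404.69] pointing down, gripper open.
Joint ranges: [-2.75, 2.75], [-0.79, 2.1], [0.01, 2.65], [-1.57, 4.71], [0.07, 3.14], [-2.87, 2.87]. Speed limits (rad/s): [2.22, 2.22, 2.79, 3.14, 3.14, 3.14].

INTERFACE

Orientations are given as a rotation vector (axis times angle).
In Python, from station import robot, imaging gives the robot as it stands.
- The arm moves only by the tool jog_arm, never from a script. Its argument "commands" is a list of rows, each an object of numbers: "x", "y", "z": the shift along the tool's x, y, z in mm; "rx", "ry", "rz": the turn, a rotation vector about the tool's x, y, z in rad. In form: [{"x": .., "y": .., "z": .., "rx": .., "ry": .., "rz": ..}, ...]. A call has 1 to 20 rows; each row is the pose to reach, as a shift and turn from the pose commanded when the call began, along the tool's axes at that moment; what a row does not reach only later rows make up. A row lasts 1/12 s, in which the tool goes at most 41.7 mm and 7.16 degrees, less where a joint would pass 70% of its speed; a pose out of reach is approached as far as the arm can. A call with a gripper value outside its range is refused whole. "claw" is the closure, from 0 (fully open) to 1 (shut), set as the call begins (left out, the last holds). The fingers move at their own pace and stop on an object; "grip_force" is the grip in N (left out, the last holds). Time passes only in rows, so rows that repeat a pose let the fingers close. It gives the time, the measured TCP pose, the force and the opening at its end, in the units of the state.
- robot.observe(): the state, without advancing time (a new reading comes with each control period).
- imaging.camera(name): name is "side" or "top"; returns (picture, depth): 400x640x3 uint8, red, green, blue; 400x640 float32, mm along the optical axis (not along the pixel's ray), 0 where there is no reading.
- imaging.camera_info(name): a dict with "mtx" (3x3 intrinsics, pixels), "dist_coeffs" ([k1, k2, p1, p2, k3] as OpenCV has them; the pictures are not rectified), "world_to_cam" (4x4, takes a point from world to camera coordinates). Camera axes: x right, y up, looking along -z (the intrinsics and any distortion apply to the point x, -y, -z); pixel columns grow to the right and rows downward; lengths in mm; the calibration is good to about 2 mm. A picture is of the moment at which its call begins. camera_info takes no time and is no camera call.
- robot.finish_job(): hands the job in, once; it reports no verdict.
The state is a dict: "time_s": time; "joint_positions": joint angles; "joint_vel": joint speeds; "tau": joint torques, N m; "position": TCP position; "orientation": TCP orientation; "contact_force": force on the tool from outside, world axes, zero at the start; "wrist_torque": the same for the moment, N m; "width": opening from 0.0 (shut) to 1.0 (fully open).
Only numpy, scipy, OpenCV 4.12 (cv2) and the standard library are available. Lean on these libraries where they do the work, as an engineer would, in place of code of your own. Each camera call takes 0.05 s, during which the arm holds its last target. There are 200 camera calls.

TASK

Get the tube offcuts ready for tacking: slide the steel straightedge flat along the fixture plate, without lifting it, until its far edge touches both red-topped locating pins at once, then lay every square tube offcut flat on the plate, side by side with gaps between them, each laid square with one end against the near edge of the straightedge and its whole width in front of the blue jaw. With all of them in place and the straightedge still on its pins, wind the crank clockwise to its stop, almost three full turns, so that the jaw presses every tube squarely against the straightedge, and let go; leave the other tools where they lie.

Things in the scene. Friction and masses are not known exactly. Their poses are not given: they have to be found in the camera images.
- fixture: Fixed aluminium L-shaped plate, 10 mm thick, on the table, turned a little. Origin on the table; own +x points away from the robot, +y left, z up. Plate spans x -115..125, y -143..143 mm, with a tab x -115..-35 out to y 245. Pins at the far side; near side: grey housing 40 mm high at x -112..-80; on the left near tab: grey gearbox 66 x 66 mm, 44 mm high, crank on top.
- jaw (a point): Middle of the pressing (far) face of the blue jaw, 25 mm above the table. Jaw: 12 mm thick, 245 mm long along the fixture's y (-122..122), top 38 mm above the table. Face at fixture x = -33 mm at crank 0; 10 mm farther per turn; it yields on springs (1200 N/m) against parts, about 10 N when fully wound; it does not straighten a skewed tube.
- pin_left (a point): Left locating pin, fixed on the fixture: steel, 12 mm diameter, red head, from the plate up to 44 mm above the table. Point on its axis, 20 mm above the table; in the fixture frame (105, 100) mm. Axes as the fixture's.
- pin_right (a point): Right locating pin, the same; in the fixture frame (105, -100) mm, so the line of the pins is parallel to the fixture's y.
- straightedge_center (a point): Loose steel straightedge, a plain bar 30 mm wide (its x) x 280 mm long (its y) x 20 mm high (z), about 0.45 kg, lying on the plate between jaw and pins; small dark scale marks along its far edge. Point at its centre, half-way up. When it touches both pins its centre is 21 mm nearer than the pin axes, at x = 84 mm in the fixture frame.
- tube_1_center (a point): Loose dark blue-grey square tube offcut, 30 x 30 mm section, 80 mm long (its own y), ends closed, 0.15 kg, lying left of the fixture. Point at its centre, half-way up. One of three or four alike; absent ones give None. When home its centre is 55 mm nearer than the straightedge centre, at fixture x = 29 mm, its y along the fixture x.
- tube_2_center (a point): Loose dark blue-grey square tube offcut, 30 x 30 mm section, 80 mm long (its own y), ends closed, 0.15 kg, lying left of the fixture. Point at its centre, half-way up. One of three or four alike; absent ones give None. When home its centre is 55 mm nearer than the straightedge centre, at fixture x = 29 mm, its y along the fixture x.
- tube_3_center (a point): Loose dark blue-grey square tube offcut, 30 x 30 mm section, 80 mm long (its own y), ends closed, 0.15 kg, lying left of the fixture. Point at its centre, half-way up. One of three or four alike; absent ones give None. When home its centre is 55 mm nearer than the straightedge centre, at fixture x = 29 mm, its y along the fixture x.
- tube_4_center (a point): Loose dark blue-grey square tube offcut, 30 x 30 mm section, 80 mm long (its own y), ends closed, 0.15 kg, lying left of the fixture. Point at its centre, half-way up. One of three or four alike; absent ones give None. When home its centre is 55 mm nearer than the straightedge centre, at fixture x = 29 mm, its y along the fixture x.
- crank (a joint): Crank angle, rad: 0 wound fully back, grows as it turns clockwise seen from above, hard stop at 18.85 (three turns). Friction about 0.05 N m; stays where it is left, drives the jaw (10 mm a turn).
- crank_axis (a point): Point on the vertical crank axis at 75 mm above the table; in the fixture frame (-70, 205) mm.
- crank_knob (a point): Centre of the crank's upright black hand grip: 20 mm diameter, 45 mm high (62 to 107 mm above the table), 50 mm from the crank axis; it spins freely on its pin, so it can be held without turning the wrist while it is carried round. This point goes round with the crank.
- v_block: Bystander: grey steel V-block, 50 x 50 x 30 mm, origin at the centre of its underside.
- tube_1: The same offcut as the point of that name; origin at the centre of its underside as built.
- tube_2: The same offcut as the point of that name; origin at the centre of its underside as built.
- tube_3: The same offcut as the point of that name; origin at the centre of its underside as built.
- tube_4: The same offcut as the point of that name; origin at the centre of its underside as built.
- straightedge: The same straightedge; origin at the centre of its underside.
There are look-alikes about, which are no part of the job. What is shaped like the tube_2 but turquoise is not meant.

How it is judged (in metres and radians):
On the way, in this order (a step that is already met when the one before it is completed fails the run):
1. the straightedge lies flat against both pins, the jaw still wound back (x of pin_left in the frame of straightedge_center between 0.015 and 0.023 m and y of pin_left in the frame of straightedge_center between -0.13 and 0.13 m and x of pin_right in the frame of straightedge_center between 0.015 and 0.023 m and y of pin_right in the frame of straightedge_center between -0.13 and 0.13 m and angle between straightedge_center's own z axis and vertical below 0.06 rad and value of joint crank below 2.5 rad), for 0.2 s.
2. every tube offcut lies on the plate against the straightedge (within 8 mm, about 8 degrees), the straightedge on its pins, the jaw still wound back (x of pin_left in the frame of straightedge_center between 0.015 and 0.023 m and y of pin_left in the frame of straightedge_center between -0.13 and 0.13 m and x of pin_right in the frame of straightedge_center between 0.015 and 0.023 m and y of pin_right in the frame of straightedge_center between -0.13 and 0.13 m and x of tube_1_center in the frame of straightedge_center between -0.063 and -0.052 m and y of tube_1_center in the frame of fixture between -0.106 and 0.106 m and z of tube_1_center in the frame of fixture between 0.02 and 0.031 m and angle between the y axis of each of tube_1_center, tube_2_center, tube_3_center, tube_4_center and the x axis of fixture, either way round below 0.14 rad and x of tube_2_center in the frame of straightedge_center between -0.063 and -0.052 m and y of tube_2_center in the frame of fixture between -0.106 and 0.106 m and z of tube_2_center in the frame of fixture between 0.02 and 0.031 m and x of tube_3_center in the frame of straightedge_center between -0.063 and -0.052 m and y of tube_3_center in the frame of fixture between -0.106 and 0.106 m and z of tube_3_center in the frame of fixture between 0.02 and 0.031 m and x of tube_4_center in the frame of straightedge_center between -0.063 and -0.052 m and y of tube_4_center in the frame of fixture between -0.106 and 0.106 m and z of tube_4_center in the frame of fixture between 0.02 and 0.031 m and value of joint crank below 2.5 rad), for 0.2 s.
3. the crank is wound to its stop (value of joint crank above 18.2 rad), for 0.2 s.
At the end, for the whole second after the job is handed in: Straightedge flat, within 2 mm of both pins; every tube flat on the plate in front of the jaw, its end within 2.5 mm of the straightedge and square to it within 3 degrees; crank within a tenth of a turn of its stop; all at rest and let go (x of pin_left in the frame of straightedge_center between 0.015 and 0.023 m and y of pin_left in the frame of straightedge_center between -0.13 and 0.13 m and x of pin_right in the frame of straightedge_center between 0.015 and 0.023 m and y of pin_right in the frame of straightedge_center between -0.13 and 0.13 m and angle between straightedge_center's own z axis and vertical below 0.06 rad and x of tube_1_center in the frame of straightedge_center between -0.0575 and -0.052 m and y of tube_1_center in the frame of fixture between -0.106 and 0.106 m and z of tube_1_center in the frame of fixture between 0.02 and 0.031 m and angle between the y axis of each of tube_1_center, tube_2_center, tube_3_center, tube_4_center and the x axis of fixture, either way round below 0.05 rad and x of tube_2_center in the frame of straightedge_center between -0.0575 and -0.052 m and y of tube_2_center in the frame of fixture between -0.106 and 0.106 m and z of tube_2_center in the frame of fixture between 0.02 and 0.031 m and x of tube_3_center in the frame of straightedge_center between -0.0575 and -0.052 m and y of tube_3_center in the frame of fixture between -0.106 and 0.106 m and z of tube_3_center in the frame of fixture between 0.02 and 0.031 m and x of tube_4_center in the frame of straightedge_center between -0.0575 and -0.052 m and y of tube_4_center in the frame of fixture between -0.106 and 0.106 m and z of tube_4_center in the frame of fixture between 0.02 and 0.031 m and value of joint crank above 18.2 rad and linear speed of each of straightedge, tube_1, tube_2, tube_3, tube_4 below 0.02 m/s); the robot touches nothing.
It fails at once if the straightedge was lifted off the plate (z of straightedge_center in the frame of fixture above 0.035 m).
It fails at once if the V-block was pushed about (distance of v_block from where it was at the start of the episode above 0.05 m).
Of tube_1, tube_2, tube_3, tube_4 only 3 to 4 are there at a start; the rules pass over those that are not, and their reading is None.
At some moment in a run one of tube_1, tube_2, tube_3, tube_4 may be knocked a few centimetres aside while the robot is not near it.
Once in a run the grip may slacken for a moment while it holds something.
It also fails if it takes over 210 s, if anything falls off the work surface, if the arm or the gripper's body presses on something with over 40 N, if the wrist force passes 120 N, or if a joint passes its speed limit or range.

## Working session

There is one attempt and no reset: what is moved stays moved. The work goes in short steps, Python scripts to look and compute and a tool call to move; the robot and the scene stay as the last step left them, time stands still between calls to the robot, and variables do not carry over. Pictures are saved under pics/ and viewed, about 12 in all and at most 16, crops included, and the job is handed in when it is done.

Besides the shell and the picture viewer there is one more tool, called as name([rows], argument=value, ...), one row to a line, values as JSON. jog_arm: Moves the arm, as the interface text tells. Its arguments: {"type":"object","properties":{"commands":{"type":"array"},"claw":{"type":"number"},"grip_force":{"type":"number"}},"required":["commands"]}

```bash
ls; mkdir -p pics
python3 - <<'E'
from station import robot, imaging
import cv2,numpy as np
print(robot.observe())
for n in("top","side"):
    p,d=imaging.camera(n); np.savez(f"{n}0.npz",p=p,d=d)
    cv2.imwrite(f"pics/{n}0.png",p[...,::-1]); i=imaging.camera_info(n); print(n,i)
E
```

```text
pics
{'time_s': 0.0, 'joint_positions': array([ 1.23139696e+00,  3.51226736e-01,  1.65244508e+00,  2.07886326e-05,
        1.13909616e+00, -8.46107145e-02]), 'joint_vel': array([ 0.00105441,  0.00091075,  0.0008614 , -0.00159379,  0.00088283,
        0.00165711]), 'tau': array([ 6.98427211e-04, -5.06103158e+01, -2.91403127e+01, -3.78928121e-05,
        4.50146399e-03,  5.33449295e-06]), 'position': array([138.55620524, 532.12047435, 404.15552586]), 'orientation': array([-3.99119147e-01, -3.11586830e+00,  1.79847583e-03]), 'contact_force': array([-0.32737163, -0.79270023, -0.02866591]), 'wrist_torque': array([ 0.0016389 , -0.02068478,  0.0347483 ]), 'width': 0.9970518738793929}
top {'mtx': array([[437.72610541,   0.        , 314.6532544 ],
       [  0.        , 437.72610541, 194.07479222],
       [  0.        ,   0.        ,   1.        ]]), 'dist_coeffs': array([-0.04089896,  0.        ,  0.        ,  0.        ,  0.        ]), 'world_to_cam': array([[-1.83190718e-02, -9.99826184e-01,  3.46616538e-03,
         7.60515927e+01],
       [ 9.96605479e-01, -1.79815483e-02,  8.03379251e-02,
        -5.23157748e+02],
       [-8.02616341e-02,  4.92611562e-03,  9.96761658e-01,
        -1.29257087e+03],
       [ 0.00000000e+00,  0.00000000e+00,  0.00000000e+00,
         1.00000000e+00]])}
side {'mtx': array([[420.98022373,   0.        , 322.52185922],
       [  0.        , 420.98022373, 205.48974765],
       [  0.        ,   0.        ,   1.        ]]), 'dist_coeffs': array([-0.08862221,  0.        ,  0.        ,  0.        ,  0.        ]), 'world_to_cam': array([[ 9.98184522e-01, -5.92049232e-02,  1.10651110e-02,
        -5.37161802e+02],
       [ 1.71132772e-02,  4.54931163e-01,  8.90362158e-01,
        -1.15039658e+02],
       [-5.77476870e-02, -8.88556365e-01,  4.55118436e-01,
        -9.35775368e+02],
       [ 0.00000000e+00,  0.00000000e+00,  0.00000000e+00,
         1.00000000e+00]])}
```

View pics/top0.png

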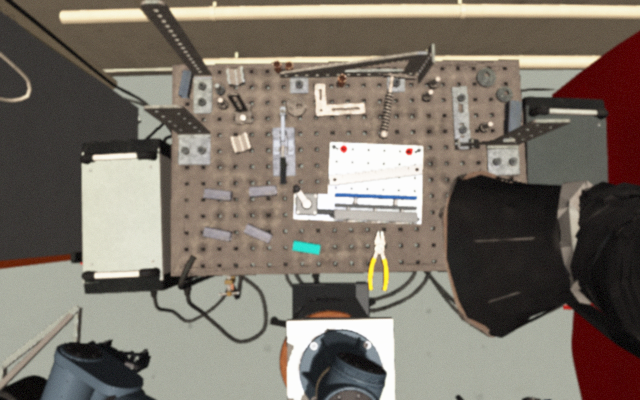

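View pics/side0.png

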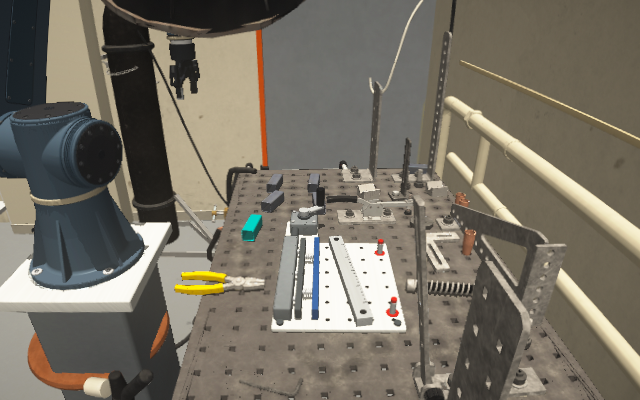

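The top view shows four dark blue-grey tubes near (216,195), (262,191), (216,234) and (257,234), and the turquoise decoy at (306,248). The fixture is centred near (375,183), with red pins at (344,149) and (409,152). Next I'll write helpers, measure and take a close crop.

```bash
cat > h.py <<'E'
import numpy as np,cv2
from station import robot,imaging
def ray(n,uv):
    i=imaging.camera_info(n);M=np.array(i["world_to_cam"])
    q=cv2.undistortPoints(np.array(uv,float).reshape(-1,1,2),i["mtx"],np.array(i["dist_coeffs"])).reshape(-1,2)
    d=np.c_[q[:,0],-q[:,1],-np.ones(len(q))]@M[:3,:3]
    return -M[:3,:3].T@M[:3,3],d
def on(n,uv,z):
    c,d=ray(n,uv); return (c+d*((z-c[2])/d[:,2])[:,None])[:,:2]
def proj(n,P):
    i=imaging.camera_info(n);M=np.array(i["world_to_cam"])
    X=np.asarray(P,float).reshape(-1,3)@M[:3,:3].T+M[:3,3]
    return cv2.projectPoints(X*[1,-1,-1],np.zeros(3),np.zeros(3),i["mtx"],np.array(i["dist_coeffs"]))[0].reshape(-1,2)
def tri(n1,u1,n2,u2):
    c1,d1=ray(n1,u1);c2,d2=ray(n2,u2);d1=d1[0];d2=d2[0]
    s=np.linalg.lstsq(np.c_[d1,-d2],c2-c1,rcond=None)[0]
    a,b=c1+s[0]*d1,c2+s[1]*d2; return (a+b)/2,np.linalg.norm(a-b)
def world(n,d):
    "world point per pixel from depth"
    h,w=d.shape;v,u=np.mgrid[:h,:w];c,r=ray(n,np.c_[u.ravel(),v.ravel()])
    return (c+r*d.reshape(-1,1)).reshape(h,w,3)
def blobs(m,lo=3):
    k,l,s,c=cv2.connectedComponentsWithStats(m.astype(np.uint8))
    return [(l==j,c[j],s[j,4]) for j in range(1,k) if s[j,4]>=lo]
def rect(m,n,z):
    "min area rect on plane z of mask: centre, long side angle, sizes"
    v,u=np.nonzero(m);p=on(n,np.c_[u,v],z).astype(np.float32)
    (c,(a,b),t)=cv2.minAreaRect(p)
    if a<b:a,b,t=b,a,t+90
    return np.round(c,1),round((t+90)%180-90,1),round(a,1),round(b,1)
E
python3 - <<'E'
from h import *
for n in("top","side"):
    f=np.load(n+"0.npz");p=f["p"];d=f["d"];hsv=cv2.cvtColor(p,cv2.COLOR_RGB2HSV)
    W=world(n,d); print(n,(d>0).mean())
    red=((hsv[...,0]<8)|(hsv[...,0]>172))&(hsv[...,1]>180)&(hsv[...,2]>120)
    for m,c,a in blobs(red,5):
        w=W[int(c[1]),int(c[0])]
        if 200<w[0]<800 and abs(w[1])<500: print("red",c.round(1),a,w.round())
    if n=="top":
        Z=W[...,2]
        for name,(u,v) in dict(t1=(216,195),t2=(262,191),t3=(216,234),t4=(257,234),tq=(306,248),table=(280,230),plate=(420,215),se=(380,175),hood=(500,260),jaw=(370,196),knob=(297,188),gb=(310,210)).items():
            print(name,p[v,u],hsv[v,u],W[v,u].round())
f=np.load("top0.npz");cr=cv2.resize(f["p"][135:265,185:435],None,fx=3.2,fy=3.2,interpolation=cv2.INTER_CUBIC)
cv2.imwrite("pics/crop0.png",cr[...,::-1])
E
```

```text
top 0.99605078125
red [343.3 148.5] 14 [658. -20.  45.]
red [408.9 151. ] 15 [ 649. -217.   31.]
red [566.3 306.7] 12 [ 298. -299.  683.]
t1 [162 153 159] [160  14 162] [526. 361.  28.]
t2 [170 161 165] [167  14 170] [536. 224.  28.]
t3 [163 157 164] [146  11 164] [410. 360.  34.]
t4 [172 166 169] [165   9 172] [408. 239.  30.]
tq [ 49 229 212] [ 87 200 229] [364.  95.  27.]
table [147 129 116] [ 13  54 147] [419. 173.   1.]
plate [252 252 252] [  0   0 252] [ 456. -251.    9.]
se [251 249 244] [ 21   7 251] [ 578. -131.   25.]
hood [37 33 32] [ 6 34 37] [ 370. -195.  700.]
jaw [ 55 106 176] [107 175 176] [514. -97.  37.]
knob [82 75 75] [ 0 22 82] [536. 116. 106.]
gb [200 193 187] [ 14  17 200] [476.  81.  46.]
side 0.9958515625
red [380.3 240.7] 15 [664. -25.  43.]
red [378.7 253. ] 17 [662. -26.   9.]
red [393.4 299.5] 23 [ 651. -227.   43.]
red [392.1 313.4] 38 [ 652. -228.   12.]
```

View pics/crop0.png

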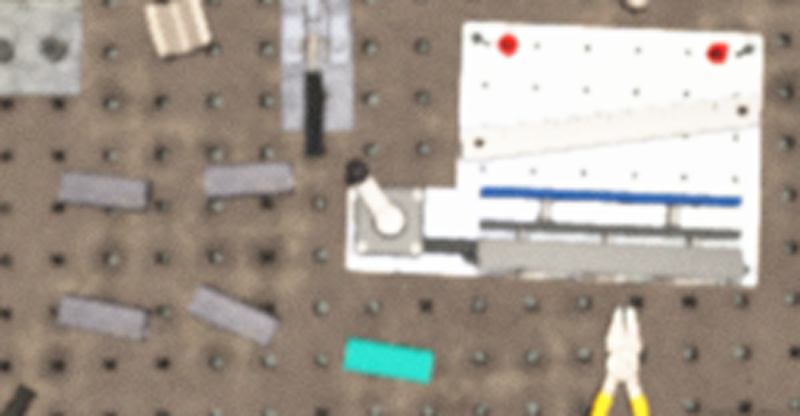

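The crop shows four dark blue-grey tubes, at crop pixels (104,190), (249,180), (103,317) and (233,315). The look-alike is the turquoise one at (388,361), which I'm leaving. The knob is at crop (357,172), and the straightedge is skewed, with its left end nearer. Next I'll get precise poses.

```bash
cat >> h.py <<'E'
def find(p,d,tag="top"):
    W=world(tag,d);hsv=cv2.cvtColor(p,cv2.COLOR_RGB2HSV);return W,hsv
def tubes(p,d,tag="top"):
    W,hsv=find(p,d,tag);Z=W[...,2]
    m=(Z>17)&(Z<45)&(W[...,0]>300)&(W[...,0]<600)&(W[...,1]>130)&(W[...,1]<440)&(hsv[...,1]<45)
    return [(c.round(1),a,rect(b,tag,30)) for b,c,a in blobs(m,60)]
E
python3 - <<'E'
from h import *
T,S=[np.load(n+"0.npz") for n in("top","side")]
for t,s in(((343.3,148.5),(380.3,240.7)),((408.9,151.0),(393.4,299.5))):
    print("pin",on("top",t,44).round(1),on("side",s,44).round(1),tri("top",[t],"side",[s]))
p,d=T["p"],T["d"];W,hsv=find(p,d);Z=W[...,2]
for t in tubes(p,d):print(t)
# table plane bias
print("tablez",np.median(Z[215:225,270:285]),"plate",np.median(Z[210:222,418:422]),np.median(Z[158:165,335:400]))
white=(p.min(2)>225)
reg=(W[...,0]>420)&(W[...,0]<720)&(W[...,1]>-300)&(W[...,1]<40)
se=reg&(Z>23)&(Z<37)&(hsv[...,1]<40)&(W[...,0]>525)
for b,c,a in blobs(se,40):print("se",c,a,rect(b,"top",30))
pl=reg&(Z>-8)&(p.min(2)>205)
for b,c,a in blobs(pl|se,300):print("plate",c,a,rect(b,"top",10))
blue=reg&(hsv[...,0]>98)&(hsv[...,0]<118)&(hsv[...,1]>120)
for b,c,a in blobs(blue,40):print("jaw",c,a,rect(b,"top",38))
kn=(Z>85)&(Z<130)&(W[...,0]>450)&(W[...,0]<600)&(W[...,1]>50)&(W[...,1]<170)
for b,c,a in blobs(kn,5):print("knob",c,a,on("top",[c],107))
h=(Z>150)&(W[...,0]>200)&(W[...,0]<950)&(abs(W[...,1])<650)
for b,c,a in blobs(h,60):
    w=W[b];print("high",c,a,w.min(0).round(),w.max(0).round())
E
```

```text
pin [[657.1 -21.1]] [[663.8 -29.2]] (array([661.78039708, -21.88678475,  38.9358051 ]), np.float64(7.457468747064642))
pin [[ 646.3 -216.6]] [[ 651.5 -228.6]] (array([ 651.0526814 , -218.98909658,   35.55974499]), np.float64(6.450290908217173))
(array([261.9, 191.1]), np.int32(273), (array([535.3, 223.4]), -87.2, 79.1, 30.9))
(array([216.5, 194.5]), np.int32(272), (array([527.6, 359.6]), 82.6, 80.3, 30.0))
(array([257.1, 233.4]), np.int32(269), (array([410.3, 238.7]), 66.0, 79.9, 29.8))
(array([215.9, 233.3]), np.int32(267), (array([412.7, 360.8]), 77.8, 81.0, 30.0))
tablez -0.08517011419735354 plate 10.13344564723036 10.155925540369253
se [375.03731343 174.77398721] 938 (array([ 578.5, -116.2]), -84.0, 280.3, 30.7)
plate [374.81306785 173.16199497] 5173 (array([ 559. , -112.1]), 86.6, 296.1, 238.2)
jaw [375.86624204 196.01273885] 157 (array([ 513.7, -113.8]), 86.6, 234.9, 6.7)
knob [295.93023256 188.53488372] 43 [[534.06327498 119.19796529]]
high [169.2545582   27.85974755] 1426 [419.  73. 151.] [ 911.  438. 1330.]
high [431.52475248  54.12871287] 101 [ 419. -268.  150.] [ 920.   73. 1330.]
high [410.9875  54.55  ] 160 [ 890. -248.  150.] [ 902. -155.  179.]
high [232.66666667  95.23333333] 60 [419.  73. 150.] [ 792.  302. 1330.]
high [170.64760638 113.49867021] 752 [419.  73. 150.] [ 727.  486. 1330.]
high [538.28771384 126.7651633 ] 643 [ 419. -565.  150.] [ 677.   73. 1330.]
high [495.28767123 141.30136986] 146 [ 419. -404.  153.] [ 648.   73. 1330.]
high [543.74430675 253.70303287] 28323 [ 238. -366.  546.] [ 515.   73. 1330.]
high [ 70.86631016 348.33957219] 374 [200.  73. 458.] [ 419.  555. 1330.]
```

Run:
```python
from h import *
T,S=[np.load(n+"0.npz") for n in("top","side")]
# hood cloud
for n,f in(("top",T),("side",S)):
    d=f["d"];W=world(n,d);ok=(d>0)&(W[...,2]>350)&(W[...,2]<1000)&(W[...,0]>150)&(W[...,0]<700)&(W[...,1]<100)&(W[...,1]>-650)
    w=W[ok];print(n,len(w))
    for y0 in range(-400,100,40):
        q=w[(w[:,1]>=y0)&(w[:,1]<y0+40)]
        if len(q)>10:print(y0,len(q),q.min(0).round(),q.max(0).round())
# plate edges, subpixel threshold crossing of brightness
def edge(n,f,pts0,pts1,z,out,k=40,half=7):
    g=f["p"].min(2).astype(np.float32);P=np.linspace(pts0,pts1,k);o=np.array(out,float)
    s=np.arange(-half,half,.25);uv=[]
    for c in P:
        q=c+s[:,None]*o;v=cv2.remap(g,q[:,0].astype(np.float32).reshape(1,-1),q[:,1].astype(np.float32).reshape(1,-1),1).ravel()
        gr=np.diff(cv2.GaussianBlur(v.reshape(1,-1),(0,0),2).ravel());j=np.argmin(gr)
        if gr[j]<-2: uv.append(q[j])
    w=on(n,uv,z);vx,vy,x,y=cv2.fitLine(w.astype(np.float32),cv2.DIST_HUBER,0,.01,.01).ravel()
    if vy<0:vx,vy=-vx,-vy
    r=(w-[x,y])@[-vy,vx];return np.array([x,y]).round(1),round(np.degrees(np.arctan2(vy,vx)),2),"rms",r.std().round(2),len(uv)
print("far",edge("top",T,(335,142.5),(418,146),10,(0,-1)))
print("right",edge("top",T,(423,155),(422.5,205),10,(1,0)))
print("left",edge("top",T,(329,150),(328.5,172),10,(-1,0)))
print("tableft",edge("top",T,(293.5,198),(293,216),10,(-1,0)))
print("near",edge("top",T,(300,219.5),(325,221),10,(0,1)))
print("S far",edge("side",S,(389,250),(402,318),10,(1,0)))
print("S right",edge("side",S,(285,328),(395,330),10,(0,1)))
```

```text
top 28200
-360 603 [ 301. -359.  694.] [ 482. -320.  816.]
-320 3675 [ 258. -320.  580.] [ 489. -280.  867.]
-280 11156 [ 241. -280.  546.] [ 513. -240.  913.]
-240 5262 [ 238. -240.  565.] [ 515. -200.  886.]
-200 4482 [ 246. -200.  600.] [ 510. -160.  708.]
-160 3015 [ 274. -160.  614.] [ 494. -121.  690.]
side 5395
-360 4891 [ 281. -354.  493.] [ 459. -320.  533.]
-320 501 [ 276. -320.  503.] [ 493. -280.  533.]
far (array([ 677.7, -129.6], dtype=float32), np.float32(86.57), 'rms', np.float64(3.27), 40)
right (array([ 562.5, -261.6], dtype=float32), np.float32(176.83), 'rms', np.float64(0.56), 40)
left (array([625.6,  22.5], dtype=float32), np.float32(175.96), 'rms', np.float64(0.24), 40)
tableft (array([489.4, 133.2], dtype=float32), np.float32(177.58), 'rms', np.float64(0.25), 40)
near (array([447.5,  72.5], dtype=float32), np.float32(86.38), 'rms', np.float64(0.39), 40)
S far (array([ 677.1, -139.7], dtype=float32), np.float32(86.69), 'rms', np.float64(0.38), 40)
S right (array([ 556.2, -266.2], dtype=float32), np.float32(178.57), 'rms', np.float64(1.51), 40)
```

```bash
cat >> h.py <<'E'
from scipy.spatial.transform import Rotation as Ro
YAW=np.radians(-3.4);O=np.array([552.5,-117.0])
U=np.array([np.cos(YAW),np.sin(YAW)]);V=np.array([-U[1],U[0]])
def F(x,y):return O+x*U+y*V
def toF(w):w=np.asarray(w)-O;return np.array([w@U,w@V])
def plan(*wps,base=None):
    "wps: (x,y,tcp z,yaw deg of jaw axis mod 180); rows in the tool frame of the present pose, tool kept vertical"
    s=robot.observe();p0=s["position"];R0=Ro.from_rotvec(s["orientation"])
    y0=R0.as_matrix()[:,1];a0=np.degrees(np.arctan2(y0[1],y0[0]))
    print("t",round(s["time_s"],2),"p",p0.round(1),"jawyaw",round(a0,1),"tilt",np.degrees(np.arccos(-R0.as_matrix()[2,2])).round(2),"q",s["joint_positions"].round(2),"F",s["contact_force"].round(1),"w",round(s["width"],3))
    last=np.array(p0);la=a0
    for x,y,z,a in wps:
        da=(a-a0+90)%180-90
        Rt=Ro.from_euler("z",da,degrees=True)*Ro.from_matrix(vert(y0))
        sh=R0.inv().apply(np.array([x,y,z])-p0);rv=(R0.inv()*Rt).as_rotvec()
        n=max(np.linalg.norm(np.array([x,y,z])-last)/41.7,abs(da+a0-la)/7.16)
        print({k:round(float(v),q) for k,v,q in zip(("x","y","z","rx","ry","rz"),[*sh,*rv],(1,1,1,4,4,4))},"rows>=",round(n,1));last=np.array([x,y,z]);la=da+a0
def vert(y0):
    y=np.array([y0[0],y0[1],0]);y/=np.linalg.norm(y);z=np.array([0,0,-1.]);return np.c_[np.cross(y,z),y,z]
E
python3 - <<'E'
from h import *
plan((400,100,420,60),(578.5,-116.2,300,6),(578.5,-116.2,186,6))
E
```

```text
t 0.1 p [138.6 532.1 404.2] jawyaw 75.4 tilt 0.06 q [ 1.23  0.35  1.65 -0.    1.14 -0.08] F [-0.6 -0.5 -0.3] w 1.0
{'x': -361.9, 'y': -352.3, 'z': -15.4, 'rx': -0.001, 'ry': 0.0001, 'rz': 0.2689} rows>= 12.1
{'x': -589.1, 'y': -516.5, 'z': 104.7, 'rx': -0.0009, 'ry': 0.0006, 'rz': 1.2113} rows>= 7.5
{'x': -589.1, 'y': -516.3, 'z': 218.7, 'rx': -0.0009, 'ry': 0.0006, 'rz': 1.2113} rows>= 2.7
```

jog_arm([
  {"x": -362,"y": -352,"z": -15,"rz": 0.269},
  {"x": -362,"y": -352,"z": -15,"rz": 0.269},
  {"x": -362,"y": -352,"z": -15,"rz": 0.269},
  {"x": -362,"y": -352,"z": -15,"rz": 0.269},
  {"x": -362,"y": -352,"z": -15,"rz": 0.269},
  {"x": -362,"y": -352,"z": -15,"rz": 0.269},
  {"x": -362,"y": -352,"z": -15,"rz": 0.269},
  {"x": -362,"y": -352,"z": -15,"rz": 0.269},
  {"x": -362,"y": -352,"z": -15,"rz": 0.269},
  {"x": -362,"y": -352,"z": -15,"rz": 0.269},
  {"x": -362,"y": -352,"z": -15,"rz": 0.269},
  {"x": -362,"y": -352,"z": -15,"rz": 0.269},
  {"x": -362,"y": -352,"z": -15,"rz": 0.269},
  {"x": -362,"y": -352,"z": -15,"rz": 0.269},
  {"x": -362,"y": -352,"z": -15,"rz": 0.269},
  {"x": -362,"y": -352,"z": -15,"rz": 0.269},
], claw=0.42, grip_force=30)

```text
$.commands[0]: bad value
```

Run:
```python
from h import *
plan((578.5,-116.2,270,6))
```

```text
t 0.1 p [138.6 532.1 404.2] jawyaw 75.4 tilt 0.06 q [ 1.23  0.35  1.65 -0.    1.14 -0.08] F [-0.6 -0.5 -0.3] w 1.0
{'x': -589.1, 'y': -516.4, 'z': 134.7, 'rx': -0.0009, 'ry': 0.0006, 'rz': 1.2113} rows>= 19.1
```

jog_arm([
  {"x": -362,"y": -352,"z": -15,"rx": 0,"ry": 0,"rz": 0.269},
  {"x": -362,"y": -352,"z": -15,"rx": 0,"ry": 0,"rz": 0.269},
  {"x": -362,"y": -352,"z": -15,"rx": 0,"ry": 0,"rz": 0.269},
  {"x": -362,"y": -352,"z": -15,"rx": 0,"ry": 0,"rz": 0.269},
  {"x": -362,"y": -352,"z": -15,"rx": 0,"ry": 0,"rz": 0.269},
  {"x": -362,"y": -352,"z": -15,"rx": 0,"ry": 0,"rz": 0.269},
  {"x": -362,"y": -352,"z": -15,"rx": 0,"ry": 0,"rz": 0.269},
  {"x": -362,"y": -352,"z": -15,"rx": 0,"ry": 0,"rz": 0.269},
  {"x": -362,"y": -352,"z": -15,"rx": 0,"ry": 0,"rz": 0.269},
  {"x": -362,"y": -352,"z": -15,"rx": 0,"ry": 0,"rz": 0.269},
  {"x": -362,"y": -352,"z": -15,"rx": 0,"ry": 0,"rz": 0.269},
  {"x": -362,"y": -352,"z": -15,"rx": 0,"ry": 0,"rz": 0.269},
  {"x": -362,"y": -352,"z": -15,"rx": 0,"ry": 0,"rz": 0.269},
  {"x": -362,"y": -352,"z": -15,"rx": 0,"ry": 0,"rz": 0.269},
  {"x": -362,"y": -352,"z": -15,"rx": 0,"ry": 0,"rz": 0.269},
  {"x": -362,"y": -352,"z": -15,"rx": 0,"ry": 0,"rz": 0.269},
], claw=0.42, grip_force=30)

```text
time_s: 1.43
position: [399.6, 101.2, 419.5]
orientation: [-0.812, -3.034, 0.0]
contact_force: [0.4, 0.6, 0.5]
width: 0.579
```

Run:
```python
from h import *
plan((578.5,-116.2,270,6))
```

```text
t 1.43 p [399.6 101.2 419.5] jawyaw 60.1 tilt 0.04 q [ 0.14  0.08  1.96  0.    1.1  -0.91] F [0.4 0.6 0.5] w 0.579
{'x': -263.6, 'y': -99.1, 'z': 149.3, 'rx': -0.0006, 'ry': -0.0005, 'rz': 0.9434} rows>= 7.6
```

jog_arm([
  {"x": -263.6,"y": -99.1,"z": 149,"rx": 0,"ry": 0,"rz": 0.943},
  {"x": -263.6,"y": -99.1,"z": 149,"rx": 0,"ry": 0,"rz": 0.943},
  {"x": -263.6,"y": -99.1,"z": 149,"rx": 0,"ry": 0,"rz": 0.943},
  {"x": -263.6,"y": -99.1,"z": 149,"rx": 0,"ry": 0,"rz": 0.943},
  {"x": -263.6,"y": -99.1,"z": 149,"rx": 0,"ry": 0,"rz": 0.943},
  {"x": -263.6,"y": -99.1,"z": 149,"rx": 0,"ry": 0,"rz": 0.943},
  {"x": -263.6,"y": -99.1,"z": 149,"rx": 0,"ry": 0,"rz": 0.943},
  {"x": -263.6,"y": -99.1,"z": 149,"rx": 0,"ry": 0,"rz": 0.943},
  {"x": -263.6,"y": -99.1,"z": 149,"rx": 0,"ry": 0,"rz": 0.943},
  {"x": -263.6,"y": -99.1,"z": 149,"rx": 0,"ry": 0,"rz": 0.943},
  {"x": -263.6,"y": -99.1,"z": 149,"rx": 0,"ry": 0,"rz": 0.943},
])

```text
time_s: 2.35
position: [578.7, -115.6, 270.9]
orientation: [-2.099, -2.337, 0.0]
contact_force: [-0.2, 0.8, 0.3]
width: 0.581
```

Run:
```python
from h import *
plan((578.5,-116.2,186,6))
ps=[]
for n in("top","side"):
    p,d=imaging.camera(n);np.savez(n+"1.npz",p=p,d=d);ps.append(p)
cv2.imwrite("pics/both1.png",cv2.resize(np.vstack([ps[0][100:400,140:600],ps[1][0:340,0:460]]),None,fx=.9,fy=.9)[...,::-1])
```

```text
t 2.35 p [ 578.7 -115.6  270.9] jawyaw 6.1 tilt 0.03 q [-0.28  0.59  1.65  0.    0.91 -0.38] F [-0.2  0.8  0.3] w 0.581
{'x': -0.6, 'y': -0.2, 'z': 84.9, 'rx': -0.0005, 'ry': -0.0003, 'rz': 0.0022} rows>= 2.0
```

View pics/both1.png

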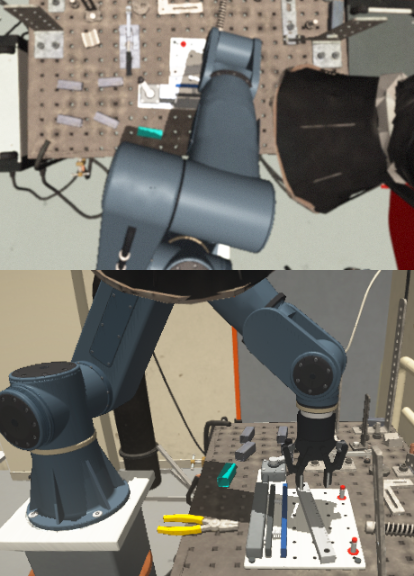

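The arm clears the hood here. The top crop shows the elbow at about (265,215) and the hood's corner at about (300,200). I'll check how much clearance is left when q1 swings further right.

Run:
```python
from h import *
from scipy.spatial import cKDTree
f=np.load("top1.npz");p,d=f["p"],f["d"];f0=np.load("top0.npz")
W=world("top",d);W0=world("top",f0["d"])
hood=W0[(f0["d"]>0)&(W0[...,2]>480)&(W0[...,1]<-100)&(W0[...,0]>200)&(W0[...,0]<520)]
arm=W[(d>0)&(abs(d-f0["d"])>60)&(W[...,2]>250)&(W[...,2]<1000)]
hb=hood.copy(); k=cKDTree(hood); kxy=cKDTree(hood[:,:2])
print(len(hood),len(arm),arm.max(0).round(),arm.min(0).round())
for a in(0,-.05,-.1,-.15,-.2):
    q=Ro.from_rotvec([0,0,a]).apply(arm);dd,i=k.query(q);j=dd.argmin()
    print(a,"3d",dd[j].round(),q[j].round(),hood[i[j]].round(), "arm zmax under hood",q[kxy.query(q[:,:2])[0]<15][:,2].max(initial=0).round())
```

```text
28200 30326 [913. 830. 901.] [  24. -561.  250.]
0 3d 1.0 [ 394. -253.  865.] [ 394. -252.  864.] arm zmax under hood 901.0
-0.05 3d 1.0 [ 322. -214.  695.] [ 321. -215.  695.] arm zmax under hood 901.0
-0.1 3d 1.0 [ 297. -141.  667.] [ 297. -141.  667.] arm zmax under hood 901.0
-0.15 3d 0.0 [ 300. -140.  666.] [ 300. -140.  666.] arm zmax under hood 901.0
-0.2 3d 0.0 [ 308. -262.  701.] [ 308. -262.  701.] arm zmax under hood 901.0
```

jog_arm([
  {"x": -0.6,"y": -0.2,"z": 42,"rx": 0,"ry": 0,"rz": 0.002},
  {"x": -0.6,"y": -0.2,"z": 65,"rx": 0,"ry": 0,"rz": 0.002},
  {"x": -0.6,"y": -0.2,"z": 75,"rx": 0,"ry": 0,"rz": 0.002},
  {"x": -0.6,"y": -0.2,"z": 80,"rx": 0,"ry": 0,"rz": 0.002},
  {"x": -0.6,"y": -0.2,"z": 84,"rx": 0,"ry": 0,"rz": 0.002},
  {"x": -0.6,"y": -0.2,"z": 84,"rx": 0,"ry": 0,"rz": 0.002},
])

```text
time_s: 2.95
position: [579.0, -117.7, 187.4]
orientation: [2.104, 2.332, 0.001]
contact_force: [0.0, 0.0, -0.2]
width: 0.578
```

jog_arm([
  {"x": 0,"y": 0,"z": 0,"rx": 0,"ry": 0,"rz": 0},
  {"x": 0,"y": 0,"z": 0,"rx": 0,"ry": 0,"rz": 0},
  {"x": 0,"y": 0,"z": 0,"rx": 0,"ry": 0,"rz": 0},
  {"x": 0,"y": 0,"z": 0,"rx": 0,"ry": 0,"rz": 0},
  {"x": 0,"y": 0,"z": 0,"rx": 0,"ry": 0,"rz": 0},
  {"x": 0,"y": 0,"z": 0,"rx": 0,"ry": 0,"rz": 0},
], claw=1, grip_force=25)

```text
time_s: 3.45
position: [579.4, -118.0, 188.2]
orientation: [2.104, 2.33, 0.002]
contact_force: [0.3, 1.2, 8.2]
width: 0.346
```

Run:
```python
from h import *
from scipy.spatial import cKDTree
f=np.load("top1.npz");p,d=f["p"],f["d"];f0=np.load("top0.npz")
W=world("top",d);W0=world("top",f0["d"]);hsv=cv2.cvtColor(p,cv2.COLOR_RGB2HSV)
hood=W0[(f0["d"]>0)&(W0[...,2]>480)&(W0[...,1]<-100)&(W0[...,0]>200)&(W0[...,0]<520)]
m=(d>0)&(abs(d-f0["d"])>60)&(W[...,2]>250)&(hsv[...,0]>90)&(hsv[...,0]<125)&(hsv[...,1]>60)&(W[...,1]>-300)
m=max(blobs(m,100),key=lambda b:b[2])[0];arm=W[m]
k=cKDTree(hood);kxy=cKDTree(hood[:,:2]);print(len(arm),arm.min(0),arm.max(0))
for a in(0,-.05,-.1,-.15,-.2):
    q=Ro.from_rotvec([0,0,a]).apply(arm);dd,i=k.query(q);j=dd.argmin()
    print(a,"3d",dd[j].round(),q[j].round(),hood[i[j]].round(), "zmax under hood",q[kxy.query(q[:,:2])[0]<15][:,2].max(initial=0).round())
g=F(84,3)
plan((*g,186.5,-3.4))
s=robot.observe();print(s["tau"].round(1))
```

```text
Traceback (most recent call last):
ValueError: max() iterable argument is empty
```

Run:
```python
from h import *
from scipy.spatial import cKDTree
f=np.load("top1.npz");p,d=f["p"],f["d"];f0=np.load("top0.npz")
W=world("top",d);W0=world("top",f0["d"])
print(toF([579.4,-118]))
hood=W0[(f0["d"]>0)&(W0[...,2]>480)&(W0[...,1]<-100)&(W0[...,0]>200)&(W0[...,0]<520)]
b=p.astype(int);m=(d>0)&(W[...,2]>250)&(b[...,2]-b[...,0]>15)&(abs(W[...,1])<320)&(W[...,0]>-100)&(W[...,2]<900)
m=max(blobs(m,100),key=lambda b:b[2])[0];arm=W[m]
k=cKDTree(hood);kxy=cKDTree(hood[:,:2]);print(len(arm),arm.min(0),arm.max(0))
for a in(0,-.05,-.1,-.15,-.2):
    q=Ro.from_rotvec([0,0,a]).apply(arm);dd,i=k.query(q);j=dd.argmin()
    print(a,"3d",dd[j].round(),q[j].round(),hood[i[j]].round(), "zmax under hood",q[kxy.query(q[:,:2])[0]<15][:,2].max(initial=0).round())
plan((*F(50,3),187,1),(*F(78,3),187,-3.4),(*F(84,3),187,-3.4))
```

```text
[26.91195774  0.59710162]
9009 [ 37.20135431  32.91722306 285.60139332] [371.57604732 214.52140798 730.30901909]
0 3d 158.0 [344.  33. 695.] [ 370. -122.  677.] zmax under hood 0.0
-0.05 3d 141.0 [346.  16. 695.] [ 370. -122.  677.] zmax under hood 0.0
-0.1 3d 124.0 [346.  -2. 695.] [ 370. -122.  677.] zmax under hood 0.0
-0.15 3d 107.0 [345. -19. 695.] [ 355. -124.  675.] zmax under hood 0.0
-0.2 3d 91.0 [344. -36. 695.] [ 355. -124.  675.] zmax under hood 0.0
t 3.45 p [ 579.4 -118.   188.2] jawyaw 5.8 tilt 0.16 q [-0.28  0.71  1.67  0.    0.75 -0.38] F [0.3 1.2 8.2] w 0.346
{'x': -1.3, 'y': 23.2, 'z': 1.3, 'rx': 0.0027, 'ry': 0.0008, 'rz': 0.0846} rows>= 0.7
{'x': -5.8, 'y': 50.8, 'z': 1.3, 'rx': 0.0027, 'ry': 0.0007, 'rz': 0.1614} rows>= 0.7
{'x': -6.8, 'y': 56.8, 'z': 1.4, 'rx': 0.0027, 'ry': 0.0007, 'rz': 0.1614} rows>= 0.1
```

jog_arm([
  {"x": -0.4,"y": 6,"z": 0.5,"rx": 0,"ry": 0,"rz": 0.022},
  {"x": -0.8,"y": 12,"z": 0.5,"rx": 0,"ry": 0,"rz": 0.044},
  {"x": -1,"y": 18,"z": 0.5,"rx": 0,"ry": 0,"rz": 0.066},
  {"x": -1.3,"y": 24,"z": 0.5,"rx": 0,"ry": 0,"rz": 0.088},
  {"x": -2.2,"y": 30,"z": 0.5,"rx": 0,"ry": 0,"rz": 0.107},
  {"x": -3.2,"y": 36,"z": 0.5,"rx": 0,"ry": 0,"rz": 0.126},
  {"x": -4.2,"y": 42,"z": 0.5,"rx": 0,"ry": 0,"rz": 0.144},
  {"x": -5.2,"y": 47,"z": 0.5,"rx": 0,"ry": 0,"rz": 0.161},
  {"x": -5.4,"y": 50,"z": 0.5,"rx": 0,"ry": 0,"rz": 0.161},
  {"x": -5.4,"y": 50,"z": 0.5,"rx": 0,"ry": 0,"rz": 0.161},
])

```text
time_s: 4.28
position: [629.4, -118.4, 188.1]
orientation: [2.286, 2.155, -0.0]
contact_force: [-5.7, 0.5, 14.5]
width: 0.34
```

Run:
```python
from h import *
s=robot.observe();print(toF(s["position"][:2]))
plan((*F(84,3),187,-3.4))
```

```text
[76.81905775  3.13355974]
t 4.28 p [ 629.4 -118.4  188.1] jawyaw -3.4 tilt 0.03 q [-0.26  0.78  1.53 -0.    0.83 -0.2 ] F [-5.7  0.5 14.5] w 0.34
{'x': -0.1, 'y': 7.2, 'z': 1.1, 'rx': 0.0003, 'ry': 0.0005, 'rz': 0.0003} rows>= 0.2
```

jog_arm([
  {"x": 0,"y": 2,"z": -0.5,"rx": 0,"ry": 0,"rz": 0},
  {"x": 0,"y": 4,"z": -0.5,"rx": 0,"ry": 0,"rz": 0},
  {"x": 0,"y": 5,"z": -0.5,"rx": 0,"ry": 0,"rz": 0},
  {"x": 0,"y": 5,"z": -0.5,"rx": 0,"ry": 0,"rz": 0},
])

```text
time_s: 4.62
position: [633.9, -118.6, 188.2]
orientation: [-2.286, -2.155, 0.001]
contact_force: [-7.0, 1.4, 10.9]
width: 0.344
```

jog_arm([
  {"x": 0,"y": 1.5,"z": 0,"rx": 0,"ry": 0,"rz": 0},
  {"x": 0,"y": 3,"z": 0,"rx": 0,"ry": 0,"rz": 0},
  {"x": 0,"y": 3,"z": 0,"rx": 0,"ry": 0,"rz": 0},
])

```text
time_s: 4.87
position: [636.9, -118.8, 188.2]
orientation: [-2.286, -2.155, 0.001]
contact_force: [-6.3, 0.4, 11.1]
width: 0.344
```

Run:
```python
from h import *
s=robot.observe();print(toF(s["position"][:2]),s["contact_force"],s["wrist_torque"])
```

```text
[84.37079414  3.2218394 ] [-6.27809435  0.40418598 11.05850266] [ 0.0761198   1.13074628 -0.00813043]
```

jog_arm([
  {"x": 0,"y": 1,"z": 0,"rx": 0,"ry": 0,"rz": 0},
  {"x": 0,"y": 2,"z": 0,"rx": 0,"ry": 0,"rz": 0},
  {"x": 0,"y": 2,"z": 0,"rx": 0,"ry": 0,"rz": 0},
])

```text
time_s: 5.12
position: [638.4, -118.9, 188.1]
orientation: [-2.285, -2.153, 0.003]
contact_force: [-11.8, 1.0, 15.7]
width: 0.341
```

jog_arm([
  {"x": 0,"y": 1,"z": 0,"rx": 0,"ry": 0,"rz": 0},
  {"x": 0,"y": 1.5,"z": 0,"rx": 0,"ry": 0,"rz": 0},
  {"x": 0,"y": 1.5,"z": 0,"rx": 0,"ry": 0,"rz": 0},
])

```text
time_s: 5.37
position: [639.1, -118.9, 188.1]
orientation: [-2.282, -2.152, 0.006]
contact_force: [-20.9, 0.2, 22.5]
width: 0.345
```

Run:
```python
from h import *
s=robot.observe();print(toF(s["position"][:2]),s["contact_force"],s["wrist_torque"])
```

```text
[86.57854194  3.20215419] [-20.86150129   0.18351559  22.54496535] [ 0.14489943  3.19277639 -0.07976268]
```

jog_arm([
  {"x": 0,"y": -1.5,"z": -0.5,"rx": 0,"ry": 0,"rz": 0},
  {"x": 0,"y": -1.5,"z": -1,"rx": 0,"ry": 0,"rz": 0},
  {"x": 0,"y": -1.5,"z": -1,"rx": 0,"ry": 0,"rz": 0},
])

```text
time_s: 5.62
position: [638.3, -118.9, 188.1]
orientation: [-2.285, -2.154, 0.003]
contact_force: [-7.4, -0.4, 5.2]
width: 0.342
```

jog_arm([
  {"x": 0,"y": 0,"z": 0,"rx": 0,"ry": 0,"rz": 0},
  {"x": 0,"y": 0,"z": 0,"rx": 0,"ry": 0,"rz": 0},
  {"x": 0,"y": 0,"z": 0,"rx": 0,"ry": 0,"rz": 0},
  {"x": 0,"y": 0,"z": 0,"rx": 0,"ry": 0,"rz": 0},
  {"x": 0,"y": 0,"z": -40,"rx": 0,"ry": 0,"rz": 0},
  {"x": 0,"y": 0,"z": -80,"rx": 0,"ry": 0,"rz": 0},
  {"x": 0,"y": 0,"z": -100,"rx": 0,"ry": 0,"rz": 0},
  {"x": 0,"y": 0,"z": -100,"rx": 0,"ry": 0,"rz": 0},
], claw=0.42)

```text
time_s: 6.28
position: [640.2, -119.0, 293.2]
orientation: [2.281, 2.15, 0.007]
contact_force: [0.8, -0.2, 0.1]
width: 0.583
```

Run:
```python
from h import *
p,d=imaging.camera("side");np.savez("side2.npz",p=p,d=d)
cv2.imwrite("pics/side2.png",cv2.resize(p[160:360,200:440],None,fx=3,fy=3)[...,::-1])
plan((*F(40,0),290,-3.4),(535.3,223.4,300,2.8))
```

```text
t 6.33 p [ 639.5 -118.9  290.4] jawyaw -3.4 tilt 0.28 q [-0.26  0.65  1.47 -0.    1.02 -0.2 ] F [-0.2 -0.2 -0.4] w 0.579
{'x': -3.3, 'y': -47.0, 'z': 0.1, 'rx': 0.0047, 'ry': 0.001, 'rz': 0.0004} rows>= 1.1
{'x': 335.5, 'y': -124.2, 'z': -10.6, 'rx': 0.0047, 'ry': 0.0012, 'rz': -0.1078} rows>= 8.3
```

View pics/side2.png

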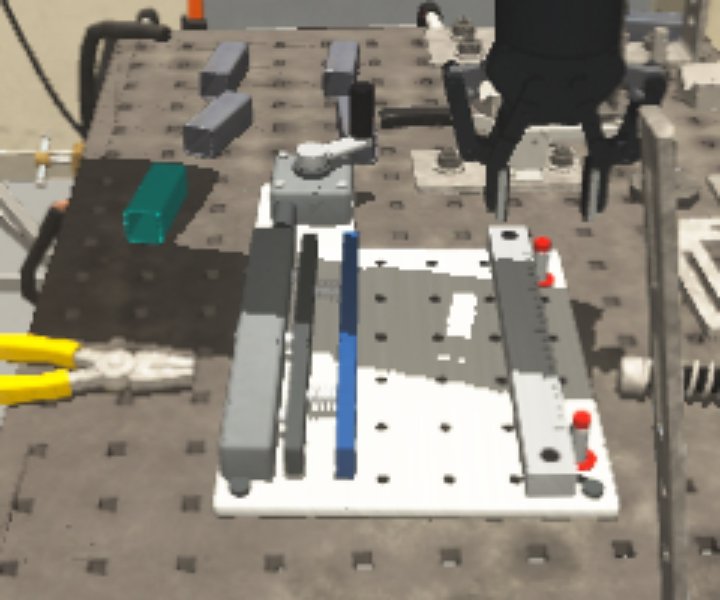

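The straightedge lies along both red pins (crop (540,245) and (582,420)) and the tubes have not moved. Next is tube 2.

jog_arm([
  {"x": 168,"y": -86,"z": -5,"rx": 0.0047,"ry": 0.001,"rz": -0.054},
  {"x": 168,"y": -86,"z": -5,"rx": 0.0047,"ry": 0.001,"rz": -0.054},
  {"x": 168,"y": -86,"z": -5,"rx": 0.0047,"ry": 0.001,"rz": -0.054},
  {"x": 168,"y": -86,"z": -5,"rx": 0.0047,"ry": 0.001,"rz": -0.054},
  {"x": 335.5,"y": -123,"z": -10,"rx": 0.0047,"ry": 0.001,"rz": -0.108},
  {"x": 335.5,"y": -123,"z": -10,"rx": 0.0047,"ry": 0.001,"rz": -0.108},
  {"x": 335.5,"y": -123,"z": -10,"rx": 0.0047,"ry": 0.001,"rz": -0.108},
  {"x": 335.5,"y": -123,"z": -10,"rx": 0.0047,"ry": 0.001,"rz": -0.108},
  {"x": 335.5,"y": -123,"z": -10,"rx": 0.0047,"ry": 0.001,"rz": -0.108},
  {"x": 335.5,"y": -123,"z": -10,"rx": 0.0047,"ry": 0.001,"rz": -0.108},
  {"x": 335.5,"y": -123,"z": -10,"rx": 0.0047,"ry": 0.001,"rz": -0.108},
  {"x": 335.5,"y": -123,"z": -10,"rx": 0.0047,"ry": 0.001,"rz": -0.108},
], claw=0.25)

```text
time_s: 7.33
position: [535.9, 223.0, 296.8]
orientation: [-2.163, -2.272, 0.006]
contact_force: [-0.4, -0.3, 0.4]
width: 0.751
```

```bash
sed -i 's/O=np.array(\[552.5,-117.0\])/O=np.array([553.9,-117.1])/' h.py
python3 - <<'E'
from h import *
plan((536,223.4,178,2.8))
E
```

```text
t 7.33 p [535.9 223.  296.8] jawyaw 2.8 tilt 0.35 q [0.31 0.53 1.66 0.   0.95 0.26] F [-0.4 -0.3  0.4] w 0.751
{'x': 0.4, 'y': 0.8, 'z': 118.8, 'rx': -0.006, 'ry': -0.0007, 'rz': 0.0003} rows>= 2.8
```

jog_arm([
  {"x": 0.4,"y": 0.5,"z": 40,"rx": -0.005,"ry": -0.001,"rz": 0},
  {"x": 0.4,"y": 0.5,"z": 80,"rx": -0.005,"ry": -0.001,"rz": 0},
  {"x": 0.4,"y": 0.5,"z": 105,"rx": -0.005,"ry": -0.001,"rz": 0},
  {"x": 0.4,"y": 0.5,"z": 118,"rx": -0.005,"ry": -0.001,"rz": 0},
  {"x": 0.4,"y": 0.5,"z": 118,"rx": -0.005,"ry": -0.001,"rz": 0},
])

```text
time_s: 7.75
position: [535.5, 222.6, 177.0]
orientation: [-2.167, -2.272, 0.006]
contact_force: [-0.7, 0.3, -0.3]
width: 0.748
```

jog_arm([
  {"x": 0,"y": 0,"z": 0,"rx": 0,"ry": 0,"rz": 0},
  {"x": 0,"y": 0,"z": 0,"rx": 0,"ry": 0,"rz": 0},
  {"x": 0,"y": 0,"z": 0,"rx": 0,"ry": 0,"rz": 0},
  {"x": 0,"y": 0,"z": 0,"rx": 0,"ry": 0,"rz": 0},
  {"x": 0,"y": 0,"z": 0,"rx": 0,"ry": 0,"rz": 0},
  {"x": 0,"y": 0,"z": 0,"rx": 0,"ry": 0,"rz": 0},
  {"x": 0,"y": 0,"z": 0,"rx": 0,"ry": 0,"rz": 0},
  {"x": 0,"y": 0,"z": -40,"rx": 0,"ry": 0,"rz": 0},
  {"x": 0,"y": 0,"z": -80,"rx": 0,"ry": 0,"rz": 0},
  {"x": 0,"y": 0,"z": -110,"rx": 0,"ry": 0,"rz": 0},
  {"x": 0,"y": 0,"z": -110,"rx": 0,"ry": 0,"rz": 0},
], claw=1, grip_force=60)

```text
time_s: 8.67
position: [537.2, 224.4, 296.9]
orientation: [2.162, 2.272, 0.016]
contact_force: [1.7, 0.0, -0.4]
width: 0.339
```

Run:
```python
from h import *
plan((*F(60,0),290,45),(*F(23,-71),290,86.6),(*F(23,-71),210,86.6))
```

```text
t 8.67 p [537.2 224.4 296.9] jawyaw 2.8 tilt 0.65 q [0.32 0.53 1.66 0.   0.93 0.27] F [ 1.7  0.  -0.4] w 0.339
{'x': -348.4, 'y': 59.5, 'z': 6.4, 'rx': 0.0115, 'ry': 0.001, 'rz': -0.7362} rows>= 8.5
{'x': -415.0, 'y': 15.0, 'z': 5.8, 'rx': 0.0111, 'ry': 0.0054, 'rz': -1.4622} rows>= 5.8
{'x': -415.2, 'y': 14.1, 'z': 85.7, 'rx': 0.0111, 'ry': 0.0054, 'rz': -1.4622} rows>= 1.9
```

```bash
sed -i 's/y0=R0.as_matrix()\[:,1\];/y0=R0.as_matrix()[:,1];RM=R0;R0=Ro.from_matrix(vert(y0));/; s/arccos(-R0.as/arccos(-RM.as/' h.py
python3 - <<'E'
from h import *
plan((*F(60,0),310,45),(*F(23,-71),300,86.6),(*F(23,-71),210,86.6))
E
```

```text
t 8.67 p [537.2 224.4 296.9] jawyaw 2.8 tilt 0.65 q [0.32 0.53 1.66 0.   0.93 0.27] F [ 1.7  0.  -0.4] w 0.339
{'x': -348.4, 'y': 59.6, 'z': -13.1, 'rx': 0.0, 'ry': 0.0, 'rz': -0.7362} rows>= 8.5
{'x': -415.0, 'y': 15.1, 'z': -3.1, 'rx': 0.0, 'ry': 0.0, 'rz': -1.4623} rows>= 5.8
{'x': -415.0, 'y': 15.1, 'z': 86.9, 'rx': 0.0, 'ry': 0.0, 'rz': -1.4623} rows>= 2.2
```

jog_arm([
  {"x": -348,"y": 60,"z": -25,"rx": 0,"ry": 0,"rz": -0.736},
  {"x": -348,"y": 60,"z": -25,"rx": 0,"ry": 0,"rz": -0.736},
  {"x": -348,"y": 60,"z": -25,"rx": 0,"ry": 0,"rz": -0.736},
  {"x": -348,"y": 60,"z": -25,"rx": 0,"ry": 0,"rz": -0.736},
  {"x": -348,"y": 60,"z": -25,"rx": 0,"ry": 0,"rz": -0.736},
  {"x": -348,"y": 60,"z": -25,"rx": 0,"ry": 0,"rz": -0.736},
  {"x": -348,"y": 60,"z": -25,"rx": 0,"ry": 0,"rz": -0.736},
  {"x": -415,"y": 15,"z": -3,"rx": 0,"ry": 0,"rz": -1.462},
  {"x": -415,"y": 15,"z": -3,"rx": 0,"ry": 0,"rz": -1.462},
  {"x": -415,"y": 15,"z": -3,"rx": 0,"ry": 0,"rz": -1.462},
  {"x": -415,"y": 15,"z": -3,"rx": 0,"ry": 0,"rz": -1.462},
  {"x": -415,"y": 15,"z": -3,"rx": 0,"ry": 0,"rz": -1.462},
  {"x": -415,"y": 15,"z": -3,"rx": 0,"ry": 0,"rz": -1.462},
  {"x": -415,"y": 15,"z": -3,"rx": 0,"ry": 0,"rz": -1.462},
  {"x": -415,"y": 15,"z": -3,"rx": 0,"ry": 0,"rz": -1.462},
  {"x": -415,"y": 15,"z": -3,"rx": 0,"ry": 0,"rz": -1.462},
])

```text
time_s: 10.0
position: [571.2, -189.5, 292.7]
orientation: [0.099, 3.139, 0.0]
contact_force: [-0.5, 0.6, -0.2]
width: 0.339
```

Run:
```python
from h import *
plan((*F(23,-71),196,86.6),(*F(23,-71),189,86.6))
p,d=imaging.camera("top");np.savez("top3.npz",p=p,d=d)
for t in tubes(p,d):print(t)
cv2.imwrite("pics/top3.png",cv2.resize(p[120:370,160:560],None,fx=2,fy=2)[...,::-1])
```

```text
t 10.0 p [ 571.2 -189.5  292.7] jawyaw 86.4 tilt 0.03 q [-0.4   0.57  1.61  0.    0.96 -1.91] F [-0.5  0.6 -0.2] w 0.339
{'x': -1.4, 'y': 0.3, 'z': 96.7, 'rx': 0.0, 'ry': 0.0, 'rz': -0.004} rows>= 2.3
{'x': -1.4, 'y': 0.3, 'z': 103.7, 'rx': 0.0, 'ry': 0.0, 'rz': -0.004} rows>= 0.2
(array([216.5, 194.5]), np.int32(270), (array([527.6, 359.6]), 82.6, 80.3, 30.0))
(array([257.1, 233.4]), np.int32(275), (array([409.6, 238.9]), 64.4, 79.8, 30.4))
(array([215.9, 233.3]), np.int32(267), (array([412.7, 360.8]), 77.8, 81.0, 30.0))
```

View pics/top3.png

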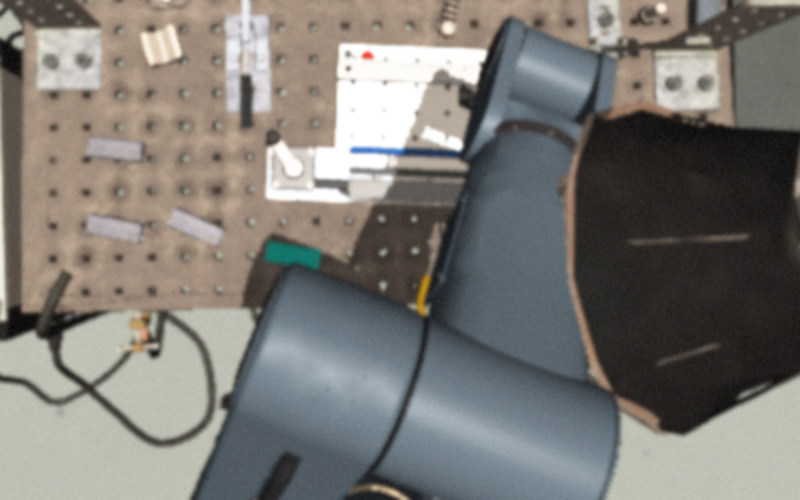

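The elbow is close to the hood corner at crop (610,395), so I'll compare depths there before going lower.

Run:
```python
from h import *
f=np.load("top3.npz");d=f["d"];p=f["p"];W=world("top",d)
for v in (180,220,260,290,300,308,312,316,320,325):
    r=[]
    for u in range(430,476,4):
        r.append("%d/%d%s"%(W[v,u,0],W[v,u,2],"h" if p[v,u].max()<70 else ""))
    print(v,int(W[v,446,1]),*r)
```

```text
180 -213 509/491 510/487 510/482 511/475 518/402 516/421h 496/612 494/622h 494/629h 494/626h 494/623h 494/619h
220 -130 431/570 431/566 431/564 429/663 429/662 429/665h 429/667h 428/670h 428/671h 428/674h 428/673h 428/676h
260 -123 366/625 365/620 365/620 365/614 369/676 369/681h 369/680h 369/681h 369/683h 369/684h 369/683h 369/687h
290 -129 325/669 324/665 324/665 323/658 322/653 321/648 324/669 325/676h 325/676h 325/679h 325/682h 325/682h
300 -124 312/681 311/676 311/676 310/671 309/666 308/660 309/667 308/664 310/676h 310/676h 310/676h 310/678h
308 -120 303/696 303/695 302/690 301/685 299/678 298/671 27/-800 296/666 297/672 297/672h 298/675h 297/673h
312 -116 299/704 419/1330 298/700 297/696 296/691 295/687h 294/682h 289/657 290/665 291/670h 291/670h 291/671h
316 -113 294/709 294/708 294/707 293/705 292/700 291/695 290/694 289/688h 288/684h 284/665h 284/666h 283/664h
320 -111 290/715 290/714 289/710 288/710 288/706 287/704 286/702 285/697 284/694 283/687h 277/662 276/658
325 -110 284/719 283/716 283/715 283/715 282/710 281/710 281/709 280/708 280/707 279/704 -61/-829 269/658
```

```bash
cat > clr.py <<'E'
from h import *
from scipy.spatial import cKDTree
from scipy.optimize import fsolve
f=np.load("top3.npz");d=f["d"];p=f["p"].astype(int);W=world("top",d)
f0=np.load("top0.npz");W0=world("top",f0["d"])
hm=(f0["d"]>0)&(W0[...,2]>480)&(W0[...,2]<950)&(W0[...,1]<-100)&(W0[...,0]>200)&(W0[...,0]<520)
hood=W0[hm];k=cKDTree(hood)
v,u=np.mgrid[:400,:640]
m=(d>0)&(W[...,2]>380)&(W[...,2]<820)&(p[...,2]-p[...,0]>8)&(u>250)&(u<480)&(v>125)&(v<369)
m=cv2.erode(m.astype(np.uint8),np.ones((2,2)))>0
L1,L2,off,z0,h0=443,435.8,46.5,171.3,275
def ik(x,y,z):
    r=np.hypot(x,y);q1=np.arctan2(y,x)-np.arcsin(off/r);R=np.sqrt(r*r-off*off)
    g=lambda q:[L1*np.sin(q[0])+L2*np.sin(q[0]+q[1])-R,z0+L1*np.cos(q[0])+L2*np.cos(q[0]+q[1])-z]
    q2,q3=fsolve(g,[.6,1.6]);return q1,q2,q3
P=W[m]
def toarm(P,q):   # into frame at elbow, rotating with the forearm
    A=Ro.from_euler("z",-q[0]).apply(P)-[L1*np.sin(q[1]),0,h0+L1*np.cos(q[1])]
    return Ro.from_euler("y",-(q[1]+q[2])).apply(A)
def fromarm(A,q):
    B=Ro.from_euler("y",q[1]+q[2]).apply(A)+[L1*np.sin(q[1]),0,h0+L1*np.cos(q[1])]
    return Ro.from_euler("z",q[0]).apply(B)
q0=(-.40,.57,1.61)
A=toarm(P,ik(571.2,-189.5,292.7))
# keep forearm + elbow housing (right of the upper arm)
A=A[(abs(A[:,0])<110)|(A[:,2]>0)];A=A[(A[:,1]<130)&(A[:,2]>-120)]
def clear(x,y,z):
    q=ik(x,y,z);B=fromarm(A,q);dd,i=k.query(B);j=dd.argmin();return np.round(q,2),round(dd[j]),B[j].round(),hood[i[j]].round()
E
python3 - <<'E'
from clr import *
print(len(A),A.min(0),A.max(0))
print("elbow",A[abs(A[:,2])<20][:,1].min(),np.percentile(np.hypot(A[:,0],A[:,2])[(abs(A[:,2])<60)&(A[:,0]<0)],[5,50,95]))
print(clear(571.2,-189.5,292.7));print("C",clear(579,-116,271),clear(579,-116,187),"D",clear(640,-119,188))
for fx in(-5,15,29):
  for fy in(40,10,-10,-30,-50,-71):
    print(fx,fy,*[clear(*F(fx,fy),z)[:2] for z in(188,230,290)],clear(*F(fx,fy),188)[2:])
E
```

```text
15811 [-95.12099308 -27.71952439 -58.67099087] [ 56.82753279 129.96994264 456.33941638]
elbow -27.719524385562384 [70.37189811 88.24446374 92.05763187]
(array([-0.4 ,  0.58,  1.6 ]), 6, array([ 302., -135.,  661.]), array([ 303., -138.,  666.]))
C (array([-0.28,  0.59,  1.65]), 30, array([ 307., -108.,  681.]), array([ 309., -136.,  669.])) (array([-0.28,  0.72,  1.67]), 6, array([ 338., -123.,  671.]), array([ 338., -128.,  672.])) D (array([-0.26,  0.81,  1.48]), 17, array([ 348., -117.,  658.]), array([ 349., -126.,  673.]))
-5 40 (array([-0.22,  0.66,  1.77]), 25) (array([-0.22,  0.59,  1.77]), 39) (array([-0.22,  0.5 ,  1.74]), 61) (array([ 337., -103.,  670.]), array([ 344., -127.,  675.]))
-5 10 (array([-0.28,  0.67,  1.77]), 10) (array([-0.28,  0.6 ,  1.76]), 24) (array([-0.28,  0.51,  1.73]), 46) (array([ 333., -121.,  669.]), array([ 332., -130.,  671.]))
-5 -10 (array([-0.31,  0.67,  1.76]), 1) (array([-0.31,  0.6 ,  1.75]), 14) (array([-0.31,  0.51,  1.72]), 36) (array([ 326., -131.,  672.]), array([ 326., -131.,  671.]))
-5 -30 (array([-0.34,  0.68,  1.75]), 1) (array([-
[... 1811 characters left out ...]
, -126.,  673.]))
29 -10 (array([-0.3 ,  0.72,  1.65]), 1) (array([-0.3 ,  0.66,  1.65]), 7) (array([-0.3 ,  0.57,  1.62]), 32) (array([ 332., -129.,  671.]), array([ 332., -130.,  671.]))
29 -30 (array([-0.33,  0.73,  1.64]), 1) (array([-0.33,  0.66,  1.64]), 1) (array([-0.33,  0.58,  1.61]), 23) (array([ 325., -138.,  675.]), array([ 325., -137.,  676.]))
29 -50 (array([-0.36,  0.74,  1.63]), 0) (array([-0.36,  0.67,  1.62]), 0) (array([-0.36,  0.59,  1.6 ]), 15) (array([ 319., -142.,  675.]), array([ 319., -142.,  675.]))
29 -71 (array([-0.39,  0.74,  1.62]), 0) (array([-0.39,  0.68,  1.61]), 0) (array([-0.39,  0.6 ,  1.58]), 5) (array([ 312., -155.,  675.]), array([ 311., -155.,  675.]))
```

The arm can't be vertical over the right half of the plate without its elbow meeting the hood lip. So I'll place tubes at fixture y ≥ 5 or so. Where room is needed I'll slide them right with a two-finger side push, which also squares them.

Run:
```python
from h import *
print(robot.observe()["tau"].round(2))
plan((*F(23,8),290,86.6),(*F(23,8),194,86.6))
```

```text
[-2.500e-01 -6.035e+01 -2.617e+01 -1.000e-02 -0.000e+00  2.000e-02]
t 10.05 p [ 571.3 -189.5  292.7] jawyaw 86.4 tilt 0.03 q [-0.4   0.57  1.61  0.    0.96 -1.91] F [ 0.6 -0.4 -1.1] w 0.338
{'x': -1.1, 'y': 79.2, 'z': 2.7, 'rx': 0.0, 'ry': 0.0, 'rz': -0.0031} rows>= 1.9
{'x': -1.1, 'y': 79.2, 'z': 98.7, 'rx': 0.0, 'ry': 0.0, 'rz': -0.0031} rows>= 2.3
```

jog_arm([
  {"x": -1,"y": 40,"z": 2,"rx": 0,"ry": 0,"rz": -0.003},
  {"x": -1,"y": 79,"z": 2,"rx": 0,"ry": 0,"rz": -0.003},
  {"x": -1,"y": 79,"z": 2,"rx": 0,"ry": 0,"rz": -0.003},
  {"x": -1,"y": 79,"z": 40,"rx": 0,"ry": 0,"rz": -0.003},
  {"x": -1,"y": 79,"z": 70,"rx": 0,"ry": 0,"rz": -0.003},
  {"x": -1,"y": 79,"z": 90,"rx": 0,"ry": 0,"rz": -0.003},
  {"x": -1,"y": 79,"z": 99,"rx": 0,"ry": 0,"rz": -0.003},
  {"x": -1,"y": 79,"z": 102,"rx": 0,"ry": 0,"rz": -0.003},
  {"x": -1,"y": 79,"z": 102,"rx": 0,"ry": 0,"rz": -0.003},
])

```text
time_s: 10.8
position: [577.1, -110.7, 191.4]
orientation: [0.091, 3.14, 0.001]
contact_force: [0.4, 0.0, -1.5]
width: 0.333
```

Run:
```python
from h import *
plan((*F(23,8),188,86.6),(*F(29,8),188,86.6))
p,d=imaging.camera("side");np.savez("side4.npz",p=p,d=d)
cv2.imwrite("pics/side4.png",cv2.resize(p[180:340,260:420],None,fx=3.5,fy=3.5)[...,::-1])
```

```text
t 10.8 p [ 577.1 -110.7  191.4] jawyaw 86.7 tilt 0.02 q [-0.27  0.7   1.68  0.    0.75 -1.78] F [ 0.4  0.  -1.5] w 0.333
{'x': -0.2, 'y': 0.3, 'z': 3.4, 'rx': 0.0, 'ry': 0.0, 'rz': 0.0013} rows>= 0.1
{'x': -6.2, 'y': 0.3, 'z': 3.4, 'rx': 0.0, 'ry': 0.0, 'rz': 0.0013} rows>= 0.1
```

View pics/side4.png

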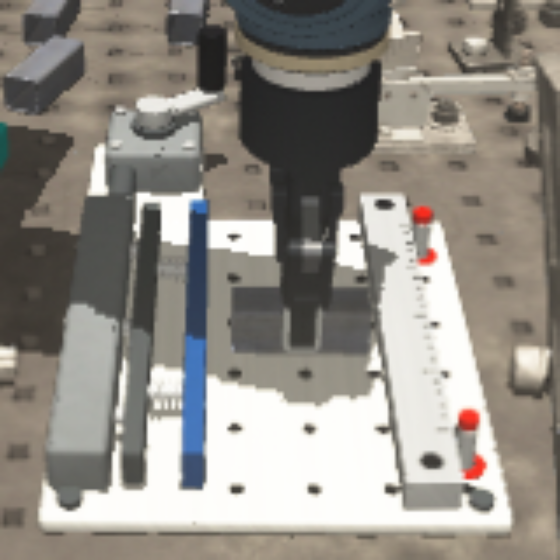

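The side crop shows the tube level just above the plate, its far end at column 370 right beside the straightedge (373) and clear of the blue jaw. Next I'll lower it and nudge it forward until it touches.

jog_arm([
  {"x": 0,"y": 0,"z": 1.5,"rx": 0,"ry": 0,"rz": 0.001},
  {"x": 0,"y": 0,"z": 3,"rx": 0,"ry": 0,"rz": 0.001},
  {"x": 0,"y": 0,"z": 3.5,"rx": 0,"ry": 0,"rz": 0.001},
  {"x": 0,"y": 0,"z": 3.5,"rx": 0,"ry": 0,"rz": 0.001},
])

```text
time_s: 11.18
position: [577.4, -110.9, 190.9]
orientation: [0.092, 3.139, -0.0]
contact_force: [-15.9, 4.2, 39.4]
width: 0.337
```

jog_arm([
  {"x": -1.5,"y": 0,"z": 0,"rx": 0,"ry": 0,"rz": 0},
  {"x": -2.5,"y": 0,"z": 0,"rx": 0,"ry": 0,"rz": 0},
  {"x": -2.5,"y": 0,"z": 0,"rx": 0,"ry": 0,"rz": 0},
])

```text
time_s: 11.43
position: [579.5, -111.2, 190.9]
orientation: [-0.092, -3.14, 0.0]
contact_force: [-19.9, 3.0, 43.1]
width: 0.334
```

jog_arm([
  {"x": -1,"y": 0,"z": 0,"rx": 0,"ry": 0,"rz": 0},
  {"x": -2,"y": 0,"z": 0,"rx": 0,"ry": 0,"rz": 0},
  {"x": -2,"y": 0,"z": 0,"rx": 0,"ry": 0,"rz": 0},
])

```text
time_s: 11.68
position: [581.5, -111.4, 190.9]
orientation: [0.092, 3.14, -0.0]
contact_force: [-19.2, 2.1, 42.2]
width: 0.332
```

jog_arm([
  {"x": 0,"y": 0,"z": -1.5,"rx": 0,"ry": 0,"rz": 0},
  {"x": 0,"y": 0,"z": -3,"rx": 0,"ry": 0,"rz": 0},
  {"x": 0,"y": 0,"z": -3,"rx": 0,"ry": 0,"rz": 0},
])

```text
time_s: 11.93
position: [581.8, -111.3, 191.0]
orientation: [0.092, 3.138, -0.0]
contact_force: [-3.1, 0.8, 11.3]
width: 0.336
```

jog_arm([
  {"x": -1,"y": 0,"z": 0,"rx": 0,"ry": 0,"rz": 0},
  {"x": -2,"y": 0,"z": 0,"rx": 0,"ry": 0,"rz": 0},
  {"x": -2,"y": 0,"z": 0,"rx": 0,"ry": 0,"rz": 0},
])

```text
time_s: 12.18
position: [583.3, -111.4, 191.0]
orientation: [-0.091, -3.139, -0.0]
contact_force: [-8.7, 0.0, 15.7]
width: 0.338
```

jog_arm([
  {"x": -1,"y": 0,"z": 0,"rx": 0,"ry": 0,"rz": 0},
  {"x": -1.5,"y": 0,"z": 0,"rx": 0,"ry": 0,"rz": 0},
  {"x": -1.5,"y": 0,"z": 0,"rx": 0,"ry": 0,"rz": 0},
])

```text
time_s: 12.43
position: [583.9, -111.5, 191.0]
orientation: [-0.091, -3.136, -0.001]
contact_force: [-17.9, 0.9, 22.8]
width: 0.338
```

jog_arm([
  {"x": 1.5,"y": 0,"z": -0.5,"rx": 0,"ry": 0,"rz": 0},
  {"x": 1.5,"y": 0,"z": -1,"rx": 0,"ry": 0,"rz": 0},
])

```text
time_s: 12.6
position: [583.2, -111.4, 191.1]
orientation: [-0.091, -3.14, -0.001]
contact_force: [-2.9, -0.6, -0.5]
width: 0.337
```

jog_arm([
  {"x": 0,"y": 0,"z": 0,"rx": 0,"ry": 0,"rz": 0},
  {"x": 0,"y": 0,"z": 0,"rx": 0,"ry": 0,"rz": 0},
  {"x": 0,"y": 0,"z": 0,"rx": 0,"ry": 0,"rz": 0},
  {"x": 0,"y": 0,"z": 0,"rx": 0,"ry": 0,"rz": 0},
  {"x": 0,"y": 0,"z": -35,"rx": 0,"ry": 0,"rz": 0},
  {"x": 0,"y": 0,"z": -60,"rx": 0,"ry": 0,"rz": 0},
  {"x": 0,"y": 0,"z": -60,"rx": 0,"ry": 0,"rz": 0},
], claw=0.48)

```text
time_s: 13.18
position: [584.8, -111.7, 255.7]
orientation: [0.091, 3.133, -0.002]
contact_force: [1.2, -0.9, 0.2]
width: 0.521
```

Run:
```python
from h import *
plan((*F(27,50),250,-3),(*F(27,50),188,-3.4))
```

```text
t 13.18 p [ 584.8 -111.7  255.7] jawyaw 86.7 tilt 0.43 q [-0.27  0.61  1.65  0.    0.87 -1.78] F [ 1.2 -0.9  0.2] w 0.521
{'x': 3.5, 'y': 42.8, 'z': 5.7, 'rx': 0.0, 'ry': 0.0, 'rz': 1.5654} rows>= 12.5
{'x': 3.5, 'y': 42.8, 'z': 67.7, 'rx': 0.0, 'ry': 0.0, 'rz': -1.5692} rows>= 25.1
```

jog_arm([
  {"x": 3,"y": 43,"z": 0,"rx": 0,"ry": 0,"rz": 1.571},
  {"x": 3,"y": 43,"z": 0,"rx": 0,"ry": 0,"rz": 1.571},
  {"x": 3,"y": 43,"z": 0,"rx": 0,"ry": 0,"rz": 1.571},
  {"x": 3,"y": 43,"z": 0,"rx": 0,"ry": 0,"rz": 1.571},
  {"x": 3,"y": 43,"z": 0,"rx": 0,"ry": 0,"rz": 1.571},
  {"x": 3,"y": 43,"z": 0,"rx": 0,"ry": 0,"rz": 1.571},
  {"x": 3,"y": 43,"z": 0,"rx": 0,"ry": 0,"rz": 1.571},
  {"x": 3,"y": 43,"z": 0,"rx": 0,"ry": 0,"rz": 1.571},
  {"x": 3,"y": 43,"z": 0,"rx": 0,"ry": 0,"rz": 1.571},
  {"x": 3,"y": 43,"z": 0,"rx": 0,"ry": 0,"rz": 1.571},
  {"x": 3,"y": 43,"z": 0,"rx": 0,"ry": 0,"rz": 1.571},
  {"x": 3,"y": 43,"z": 0,"rx": 0,"ry": 0,"rz": 1.571},
  {"x": 3,"y": 43,"z": 0,"rx": 0,"ry": 0,"rz": 1.571},
  {"x": 3,"y": 43,"z": 0,"rx": 0,"ry": 0,"rz": 1.571},
  {"x": 3,"y": 43,"z": 0,"rx": 0,"ry": 0,"rz": 1.571},
], claw=0.5)

```text
time_s: 14.43
position: [582.9, -68.3, 250.8]
orientation: [-2.282, -2.159, -0.0]
contact_force: [-0.5, -1.6, 0.1]
width: 0.5
```

Run:
```python
from h import *
plan((*F(26,50),188,-3.4),(*F(26,36),188,-3.4),(*F(26,5),188,-3.4))
p,d=imaging.camera("top");W,hsv=find(p,d)
Z=W[...,2];m=(Z>33)&(Z<48)&(W[...,0]>530)&(W[...,0]<625)&(W[...,1]>-250)&(W[...,1]<20)
for b,c,a in blobs(m,25):print(c,a,rect(b,"top",40))
```

```text
t 14.43 p [582.9 -68.3 250.8] jawyaw -3.2 tilt 0.02 q [-0.2   0.61  1.67  0.    0.86 -0.14] F [-0.5 -1.6  0.1] w 0.5
{'x': -0.4, 'y': -0.1, 'z': 62.8, 'rx': 0.0, 'ry': 0.0, 'rz': 0.0041} rows>= 1.5
{'x': -14.4, 'y': -0.1, 'z': 62.8, 'rx': 0.0, 'ry': 0.0, 'rz': 0.0041} rows>= 0.3
{'x': -45.4, 'y': -0.2, 'z': 62.8, 'rx': 0.0, 'ry': 0.0, 'rz': 0.0041} rows>= 0.7
```

jog_arm([
  {"x": 0,"y": 0,"z": 35,"rx": 0,"ry": 0,"rz": 0.004},
  {"x": 0,"y": 0,"z": 55,"rx": 0,"ry": 0,"rz": 0.004},
  {"x": 0,"y": 0,"z": 62,"rx": 0,"ry": 0,"rz": 0.004},
  {"x": -6,"y": 0,"z": 62,"rx": 0,"ry": 0,"rz": 0.004},
  {"x": -12,"y": 0,"z": 62,"rx": 0,"ry": 0,"rz": 0.004},
  {"x": -17,"y": 0,"z": 62,"rx": 0,"ry": 0,"rz": 0.004},
  {"x": -22,"y": 0,"z": 62,"rx": 0,"ry": 0,"rz": 0.004},
  {"x": -27,"y": 0,"z": 62,"rx": 0,"ry": 0,"rz": 0.004},
  {"x": -31,"y": 0,"z": 62,"rx": 0,"ry": 0,"rz": 0.004},
  {"x": -31,"y": 0,"z": 62,"rx": 0,"ry": 0,"rz": 0.004},
])

```text
time_s: 15.32
position: [581.2, -100.2, 189.6]
orientation: [2.289, 2.15, 0.001]
contact_force: [0.3, -0.5, -0.4]
width: 0.501
```

jog_arm([
  {"x": -5,"y": 0,"z": 0,"rx": 0,"ry": 0,"rz": 0},
  {"x": -9,"y": 0,"z": 0,"rx": 0,"ry": 0,"rz": 0},
  {"x": -13,"y": 0,"z": 0,"rx": 0,"ry": 0,"rz": 0},
  {"x": -15,"y": 0,"z": 0,"rx": 0,"ry": 0,"rz": 0},
  {"x": -15,"y": 0,"z": 0,"rx": 0,"ry": 0,"rz": 0},
])

```text
time_s: 15.73
position: [580.2, -114.7, 189.1]
orientation: [2.29, 2.151, 0.001]
contact_force: [0.7, 0.0, -0.2]
width: 0.501
```

Run:
```python
from h import *
s=robot.observe();print(toF(s["position"][:2]),s["tau"].round(2))
p,d=imaging.camera("side")
cv2.imwrite("pics/side5.png",cv2.resize(p[180:340,260:420],None,fx=3.5,fy=3.5)[...,::-1])
```

```text
[26.08522337  3.91779035] [-2.000e-01 -6.158e+01 -2.077e+01  1.000e-02  1.000e-02 -8.000e-02]
```

View pics/side5.png

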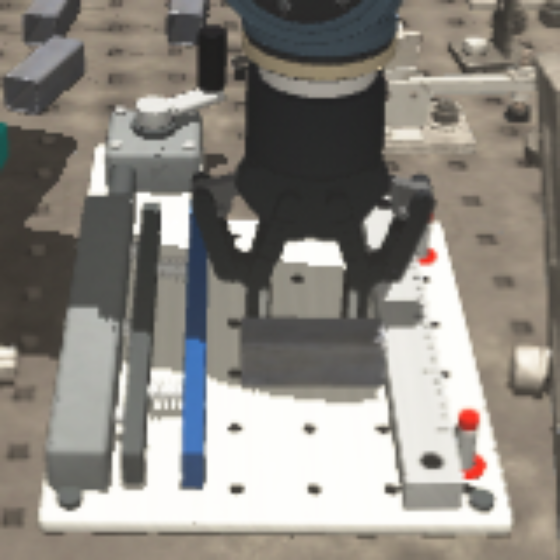

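The side crop shows the tube pushed square, its end on the straightedge at (383,350). Next is the tube at (410,239).

jog_arm([
  {"x": 5,"y": 0,"z": -30,"rx": 0,"ry": 0,"rz": 0},
  {"x": 5,"y": 0,"z": -70,"rx": 0,"ry": 0,"rz": 0},
  {"x": 5,"y": 0,"z": -110,"rx": 0,"ry": 0,"rz": 0},
  {"x": 5,"y": 0,"z": -110,"rx": 0,"ry": 0,"rz": 0},
  {"x": 5,"y": 0,"z": -110,"rx": 0,"ry": 0,"rz": 0},
], claw=0.25)

```text
time_s: 16.2
position: [580.9, -109.2, 301.4]
orientation: [2.286, 2.149, 0.004]
contact_force: [0.3, 0.3, -0.9]
width: 0.75
```

Run:
```python
from h import *
p,d=imaging.camera("top")
for t in tubes(p,d):print(t)
plan((410.8,239,300,-25),(410.8,239,181,-25))
```

```text
(array([216.4, 194.5]), np.int32(273), (array([527.6, 359.6]), 82.6, 80.3, 30.0))
(array([257.2, 233.4]), np.int32(273), (array([410. , 238.7]), 65.0, 79.9, 30.2))
(array([216. , 233.3]), np.int32(265), (array([412.7, 360.8]), 77.8, 81.0, 30.0))
t 16.25 p [ 580.4 -109.1  299.6] jawyaw -3.5 tilt 0.08 q [-0.26  0.55  1.63  0.    0.96 -0.2 ] F [-0.2  0.7 -1.5] w 0.753
{'x': 337.0, 'y': -190.8, 'z': -0.4, 'rx': 0.0, 'ry': 0.0, 'rz': 0.3745} rows>= 9.3
{'x': 337.0, 'y': -190.8, 'z': 118.6, 'rx': 0.0, 'ry': 0.0, 'rz': 0.3745} rows>= 2.9
```

jog_arm([
  {"x": 337,"y": -191,"z": -5,"rx": 0,"ry": 0,"rz": 0.375},
  {"x": 337,"y": -191,"z": -5,"rx": 0,"ry": 0,"rz": 0.375},
  {"x": 337,"y": -191,"z": -5,"rx": 0,"ry": 0,"rz": 0.375},
  {"x": 337,"y": -191,"z": -5,"rx": 0,"ry": 0,"rz": 0.375},
  {"x": 337,"y": -191,"z": -5,"rx": 0,"ry": 0,"rz": 0.375},
  {"x": 337,"y": -191,"z": -5,"rx": 0,"ry": 0,"rz": 0.375},
  {"x": 337,"y": -191,"z": -5,"rx": 0,"ry": 0,"rz": 0.375},
  {"x": 337,"y": -191,"z": -5,"rx": 0,"ry": 0,"rz": 0.375},
  {"x": 337,"y": -191,"z": -5,"rx": 0,"ry": 0,"rz": 0.375},
  {"x": 337,"y": -191,"z": -5,"rx": 0,"ry": 0,"rz": 0.375},
  {"x": 337,"y": -191,"z": -5,"rx": 0,"ry": 0,"rz": 0.375},
  {"x": 337,"y": -191,"z": 35,"rx": 0,"ry": 0,"rz": 0.375},
  {"x": 337,"y": -191,"z": 75,"rx": 0,"ry": 0,"rz": 0.375},
  {"x": 337,"y": -191,"z": 105,"rx": 0,"ry": 0,"rz": 0.375},
  {"x": 337,"y": -191,"z": 118,"rx": 0,"ry": 0,"rz": 0.375},
  {"x": 337,"y": -191,"z": 118,"rx": 0,"ry": 0,"rz": 0.375},
])

```text
time_s: 17.58
position: [409.9, 237.6, 177.6]
orientation: [-2.65, -1.686, 0.01]
contact_force: [-0.8, -0.7, 0.1]
width: 0.751
```

jog_arm([
  {"x": 0,"y": 0,"z": 0,"rx": 0,"ry": 0,"rz": 0},
  {"x": 0,"y": 0,"z": 0,"rx": 0,"ry": 0,"rz": 0},
  {"x": 0,"y": 0,"z": 0,"rx": 0,"ry": 0,"rz": 0},
  {"x": 0,"y": 0,"z": 0,"rx": 0,"ry": 0,"rz": 0},
  {"x": 0,"y": 0,"z": 0,"rx": 0,"ry": 0,"rz": 0},
  {"x": 0,"y": 0,"z": 0,"rx": 0,"ry": 0,"rz": 0},
  {"x": 0,"y": 0,"z": 0,"rx": 0,"ry": 0,"rz": 0},
  {"x": 0,"y": 0,"z": -40,"rx": 0,"ry": 0,"rz": 0},
  {"x": 0,"y": 0,"z": -80,"rx": 0,"ry": 0,"rz": 0},
  {"x": 0,"y": 0,"z": -120,"rx": 0,"ry": 0,"rz": 0},
  {"x": 0,"y": 0,"z": -130,"rx": 0,"ry": 0,"rz": 0},
  {"x": 0,"y": 0,"z": -130,"rx": 0,"ry": 0,"rz": 0},
  {"x": 0,"y": 0,"z": -130,"rx": 0,"ry": 0,"rz": 0},
], claw=1, grip_force=60)

```text
time_s: 18.67
position: [410.5, 238.8, 311.1]
orientation: [2.65, 1.687, 0.002]
contact_force: [-0.8, 1.0, -2.4]
width: 0.341
```

Run:
```python
from h import *
plan((*F(40,50),312,-60),(*F(23,30),300,86.6),(*F(23,30),196,86.6))
```

```text
t 18.67 p [410.5 238.8 311.1] jawyaw -25.0 tilt 0.08 q [0.43 0.35 1.93 0.   0.86 0.87] F [-0.8  1.  -2.4] w 0.341
{'x': -200.5, 'y': 299.3, 'z': -0.9, 'rx': 0.0, 'ry': 0.0, 'rz': 0.6103} rows>= 8.6
{'x': -225.4, 'y': 290.9, 'z': 11.1, 'rx': 0.0, 'ry': 0.0, 'rz': 1.1932} rows>= 4.7
{'x': -225.4, 'y': 290.9, 'z': 115.1, 'rx': 0.0, 'ry': 0.0, 'rz': 1.1932} rows>= 2.5
```

jog_arm([
  {"x": -200,"y": 299,"z": -3,"rx": 0,"ry": 0,"rz": 0.61},
  {"x": -200,"y": 299,"z": -3,"rx": 0,"ry": 0,"rz": 0.61},
  {"x": -200,"y": 299,"z": -3,"rx": 0,"ry": 0,"rz": 0.61},
  {"x": -200,"y": 299,"z": -3,"rx": 0,"ry": 0,"rz": 0.61},
  {"x": -200,"y": 299,"z": -3,"rx": 0,"ry": 0,"rz": 0.61},
  {"x": -200,"y": 299,"z": -3,"rx": 0,"ry": 0,"rz": 0.61},
  {"x": -200,"y": 299,"z": -3,"rx": 0,"ry": 0,"rz": 0.61},
  {"x": -225,"y": 291,"z": 5,"rx": 0,"ry": 0,"rz": 1.193},
  {"x": -225,"y": 291,"z": 5,"rx": 0,"ry": 0,"rz": 1.193},
  {"x": -225,"y": 291,"z": 5,"rx": 0,"ry": 0,"rz": 1.193},
  {"x": -225,"y": 291,"z": 5,"rx": 0,"ry": 0,"rz": 1.193},
  {"x": -225,"y": 291,"z": 5,"rx": 0,"ry": 0,"rz": 1.193},
  {"x": -225,"y": 291,"z": 5,"rx": 0,"ry": 0,"rz": 1.193},
  {"x": -225,"y": 291,"z": 5,"rx": 0,"ry": 0,"rz": 1.193},
  {"x": -225,"y": 291,"z": 5,"rx": 0,"ry": 0,"rz": 1.193},
  {"x": -225,"y": 291,"z": 40,"rx": 0,"ry": 0,"rz": 1.193},
  {"x": -225,"y": 291,"z": 60,"rx": 0,"ry": 0,"rz": 1.193},
  {"x": -225,"y": 291,"z": 60,"rx": 0,"ry": 0,"rz": 1.193},
])

```text
time_s: 20.17
position: [577.8, -87.6, 247.0]
orientation: [-3.139, 0.089, 0.01]
contact_force: [-1.0, -0.3, -1.7]
width: 0.342
```

Run:
```python
from h import *
plan((*F(23,30),196,86.6),(*F(23,30),192,86.6))
```

```text
t 20.17 p [577.8 -87.6 247. ] jawyaw -93.3 tilt 0.38 q [-0.23  0.61  1.68  0.    0.86  1.4 ] F [-1.  -0.3 -1.7] w 0.342
{'x': 0.8, 'y': 0.8, 'z': 51.0, 'rx': 0.0, 'ry': 0.0, 'rz': 0.0025} rows>= 1.2
{'x': 0.8, 'y': 0.8, 'z': 55.0, 'rx': 0.0, 'ry': 0.0, 'rz': 0.0025} rows>= 0.1
```

jog_arm([
  {"x": 0,"y": 0.5,"z": 30,"rx": 0,"ry": 0,"rz": 0.002},
  {"x": 0,"y": 0.5,"z": 48,"rx": 0,"ry": 0,"rz": 0.002},
  {"x": 0,"y": 0.5,"z": 53,"rx": 0,"ry": 0,"rz": 0.002},
  {"x": 0,"y": 0.5,"z": 53,"rx": 0,"ry": 0,"rz": 0.002},
  {"x": 0,"y": 0.5,"z": 53,"rx": 0,"ry": 0,"rz": 0.002},
])

```text
time_s: 20.58
position: [579.6, -88.6, 199.3]
orientation: [-3.14, 0.095, -0.002]
contact_force: [0.3, -0.6, -0.8]
width: 0.337
```

jog_arm([
  {"x": 0,"y": 0,"z": 1,"rx": 0,"ry": 0,"rz": 0},
  {"x": 0,"y": 0,"z": 2,"rx": 0,"ry": 0,"rz": 0},
  {"x": 0,"y": 0,"z": 2,"rx": 0,"ry": 0,"rz": 0},
])

```text
time_s: 20.83
position: [579.4, -88.6, 196.9]
orientation: [-3.14, 0.096, -0.002]
contact_force: [-0.3, -0.5, -2.2]
width: 0.338
```

jog_arm([
  {"x": 0,"y": 0,"z": 1.5,"rx": 0,"ry": 0,"rz": 0},
  {"x": 0,"y": 0,"z": 3,"rx": 0,"ry": 0,"rz": 0},
  {"x": 0,"y": 0,"z": 4,"rx": 0,"ry": 0,"rz": 0},
  {"x": 0,"y": 0,"z": 4,"rx": 0,"ry": 0,"rz": 0},
])

```text
time_s: 21.17
position: [579.2, -88.6, 192.4]
orientation: [-3.14, 0.096, -0.0]
contact_force: [-2.0, 0.1, 4.4]
width: 0.34
```

jog_arm([
  {"x": 1,"y": 0,"z": 0.5,"rx": 0,"ry": 0,"rz": 0},
  {"x": 2,"y": 0,"z": 1,"rx": 0,"ry": 0,"rz": 0},
  {"x": 2,"y": 0,"z": 1,"rx": 0,"ry": 0,"rz": 0},
])

```text
time_s: 21.42
position: [581.2, -88.8, 192.4]
orientation: [-3.14, 0.096, 0.0]
contact_force: [-8.2, 0.7, 17.3]
width: 0.338
```

jog_arm([
  {"x": 1,"y": 0,"z": -1,"rx": 0,"ry": 0,"rz": 0},
  {"x": 2,"y": 0,"z": -1,"rx": 0,"ry": 0,"rz": 0},
  {"x": 2,"y": 0,"z": -1,"rx": 0,"ry": 0,"rz": 0},
])

```text
time_s: 21.67
position: [583.4, -88.9, 192.4]
orientation: [-3.14, 0.096, -0.001]
contact_force: [-2.8, 0.0, 5.8]
width: 0.334
```

jog_arm([
  {"x": 1,"y": 0,"z": 0,"rx": 0,"ry": 0,"rz": 0},
  {"x": 2,"y": 0,"z": 0,"rx": 0,"ry": 0,"rz": 0},
  {"x": 2,"y": 0,"z": 0,"rx": 0,"ry": 0,"rz": 0},
])

```text
time_s: 21.92
position: [584.7, -88.9, 192.4]
orientation: [-3.14, 0.096, 0.004]
contact_force: [-10.2, -0.4, 12.5]
width: 0.339
```

Run:
```python
from h import *
s=robot.observe();print(toF(s["position"][:2]))
plan()
```

```text
[29.04070536 29.93089257]
t 21.92 p [584.7 -88.9 192.4] jawyaw -93.5 tilt 0.14 q [-0.23  0.71  1.67 -0.    0.76  1.4 ] F [-10.2  -0.4  12.5] w 0.339
```

jog_arm([
  {"x": -1.2,"y": 0,"z": -0.5,"rx": 0,"ry": 0,"rz": 0},
  {"x": -1.2,"y": 0,"z": -1,"rx": 0,"ry": 0,"rz": 0},
])

```text
time_s: 22.08
position: [583.8, -88.8, 192.9]
orientation: [-3.14, 0.096, -0.0]
contact_force: [-0.8, -0.4, -0.5]
width: 0.338
```

jog_arm([
  {"x": 0,"y": 0,"z": 0,"rx": 0,"ry": 0,"rz": 0},
  {"x": 0,"y": 0,"z": 0,"rx": 0,"ry": 0,"rz": 0},
  {"x": 0,"y": 0,"z": 0,"rx": 0,"ry": 0,"rz": 0},
  {"x": 0,"y": 0,"z": 0,"rx": 0,"ry": 0,"rz": 0},
  {"x": 0,"y": 0,"z": -35,"rx": 0,"ry": 0,"rz": 0},
  {"x": 0,"y": 0,"z": -60,"rx": 0,"ry": 0,"rz": 0},
  {"x": 0,"y": 0,"z": -60,"rx": 0,"ry": 0,"rz": 0},
], claw=0.56)

```text
time_s: 22.67
position: [585.2, -89.1, 257.7]
orientation: [3.139, -0.096, 0.011]
contact_force: [-0.1, -0.2, -0.4]
width: 0.442
```

jog_arm([
  {"x": -3,"y": -42,"z": 0,"rx": 0,"ry": 0,"rz": -1.571},
  {"x": -3,"y": -42,"z": 0,"rx": 0,"ry": 0,"rz": -1.571},
  {"x": -3,"y": -42,"z": 0,"rx": 0,"ry": 0,"rz": -1.571},
  {"x": -3,"y": -42,"z": 0,"rx": 0,"ry": 0,"rz": -1.571},
  {"x": -3,"y": -42,"z": 0,"rx": 0,"ry": 0,"rz": -1.571},
  {"x": -3,"y": -42,"z": 0,"rx": 0,"ry": 0,"rz": -1.571},
  {"x": -3,"y": -42,"z": 0,"rx": 0,"ry": 0,"rz": -1.571},
  {"x": -3,"y": -42,"z": 0,"rx": 0,"ry": 0,"rz": -1.571},
  {"x": -3,"y": -42,"z": 0,"rx": 0,"ry": 0,"rz": -1.571},
  {"x": -3,"y": -42,"z": 0,"rx": 0,"ry": 0,"rz": -1.571},
  {"x": -3,"y": -42,"z": 0,"rx": 0,"ry": 0,"rz": -1.571},
  {"x": -3,"y": -42,"z": 0,"rx": 0,"ry": 0,"rz": -1.571},
  {"x": -3,"y": -42,"z": 0,"rx": 0,"ry": 0,"rz": -1.571},
  {"x": -3,"y": -42,"z": 0,"rx": 0,"ry": 0,"rz": -1.571},
  {"x": -3,"y": -42,"z": 0,"rx": 0,"ry": 0,"rz": -1.571},
], claw=0.5)

```text
time_s: 23.92
position: [583.5, -46.8, 252.8]
orientation: [-2.291, -2.15, -0.0]
contact_force: [1.1, 0.1, 0.4]
width: 0.5
```

Run:
```python
from h import *
plan((*F(26,72),189,-3.4),(*F(26,40),189,-3.4))
```

```text
t 23.92 p [583.5 -46.8 252.8] jawyaw -3.6 tilt 0.02 q [-0.16  0.6   1.67  0.    0.86 -0.1 ] F [1.1 0.1 0.4] w 0.5
{'x': 0.0, 'y': 0.7, 'z': 63.8, 'rx': 0.0, 'ry': 0.0, 'rz': -0.0042} rows>= 1.5
{'x': -32.0, 'y': 0.8, 'z': 63.8, 'rx': 0.0, 'ry': 0.0, 'rz': -0.0042} rows>= 0.8
```

jog_arm([
  {"x": 0,"y": 0.7,"z": 35,"rx": 0,"ry": 0,"rz": -0.004},
  {"x": 0,"y": 0.7,"z": 55,"rx": 0,"ry": 0,"rz": -0.004},
  {"x": 0,"y": 0.7,"z": 63,"rx": 0,"ry": 0,"rz": -0.004},
  {"x": -6,"y": 0.7,"z": 63,"rx": 0,"ry": 0,"rz": -0.004},
  {"x": -12,"y": 0.7,"z": 63,"rx": 0,"ry": 0,"rz": -0.004},
  {"x": -17,"y": 0.7,"z": 63,"rx": 0,"ry": 0,"rz": -0.004},
  {"x": -22,"y": 0.7,"z": 63,"rx": 0,"ry": 0,"rz": -0.004},
  {"x": -27,"y": 0.7,"z": 63,"rx": 0,"ry": 0,"rz": -0.004},
  {"x": -32,"y": 0.7,"z": 63,"rx": 0,"ry": 0,"rz": -0.004},
  {"x": -32,"y": 0.7,"z": 63,"rx": 0,"ry": 0,"rz": -0.004},
  {"x": -32,"y": 0.7,"z": 63,"rx": 0,"ry": 0,"rz": -0.004},
])

```text
time_s: 24.83
position: [582.3, -79.1, 190.3]
orientation: [2.284, 2.156, 0.001]
contact_force: [-0.5, -0.4, 0.5]
width: 0.501
```

jog_arm([
  {"x": 5,"y": 0,"z": -30,"rx": 0,"ry": 0,"rz": 0},
  {"x": 5,"y": 0,"z": -70,"rx": 0,"ry": 0,"rz": 0},
  {"x": 5,"y": 0,"z": -112,"rx": 0,"ry": 0,"rz": 0},
  {"x": 5,"y": 0,"z": -112,"rx": 0,"ry": 0,"rz": 0},
  {"x": 5,"y": 0,"z": -112,"rx": 0,"ry": 0,"rz": 0},
], claw=0.25)

```text
time_s: 25.25
position: [582.9, -73.6, 304.6]
orientation: [2.281, 2.155, 0.005]
contact_force: [-0.4, -0.4, -0.7]
width: 0.748
```

Run:
```python
from h import *
p,d=imaging.camera("top")
for t in tubes(p,d):print(t)
plan((413.5,361,303,-12.2),(413.5,361,181,-12.2))
```

```text
(array([216.4, 194.5]), np.int32(272), (array([527.6, 359.6]), 82.6, 80.3, 30.0))
(array([216. , 233.4]), np.int32(266), (array([412.7, 360.8]), 77.8, 81.0, 30.0))
t 25.3 p [582.5 -73.6 302.7] jawyaw -3.2 tilt 0.09 q [-0.2   0.54  1.64  0.    0.96 -0.15] F [ 0.4  0.5 -0.4] w 0.754
{'x': 424.3, 'y': -193.3, 'z': -0.3, 'rx': 0.0, 'ry': 0.0, 'rz': 0.1562} rows>= 11.2
{'x': 424.3, 'y': -193.3, 'z': 121.7, 'rx': 0.0, 'ry': 0.0, 'rz': 0.1562} rows>= 2.9
```

jog_arm([
  {"x": 424,"y": -193,"z": -3,"rx": 0,"ry": 0,"rz": 0.156},
  {"x": 424,"y": -193,"z": -3,"rx": 0,"ry": 0,"rz": 0.156},
  {"x": 424,"y": -193,"z": -3,"rx": 0,"ry": 0,"rz": 0.156},
  {"x": 424,"y": -193,"z": -3,"rx": 0,"ry": 0,"rz": 0.156},
  {"x": 424,"y": -193,"z": -3,"rx": 0,"ry": 0,"rz": 0.156},
  {"x": 424,"y": -193,"z": -3,"rx": 0,"ry": 0,"rz": 0.156},
  {"x": 424,"y": -193,"z": -3,"rx": 0,"ry": 0,"rz": 0.156},
  {"x": 424,"y": -193,"z": -3,"rx": 0,"ry": 0,"rz": 0.156},
  {"x": 424,"y": -193,"z": -3,"rx": 0,"ry": 0,"rz": 0.156},
  {"x": 424,"y": -193,"z": -3,"rx": 0,"ry": 0,"rz": 0.156},
  {"x": 424,"y": -193,"z": -3,"rx": 0,"ry": 0,"rz": 0.156},
  {"x": 424,"y": -193,"z": -3,"rx": 0,"ry": 0,"rz": 0.156},
  {"x": 424,"y": -193,"z": -3,"rx": 0,"ry": 0,"rz": 0.156},
  {"x": 424,"y": -193,"z": 35,"rx": 0,"ry": 0,"rz": 0.156},
  {"x": 424,"y": -193,"z": 75,"rx": 0,"ry": 0,"rz": 0.156},
  {"x": 424,"y": -193,"z": 105,"rx": 0,"ry": 0,"rz": 0.156},
  {"x": 424,"y": -193,"z": 120,"rx": 0,"ry": 0,"rz": 0.156},
  {"x": 424,"y": -193,"z": 120,"rx": 0,"ry": 0,"rz": 0.156},
])

```text
time_s: 26.8
position: [413.4, 358.4, 178.1]
orientation: [-2.446, -1.971, 0.011]
contact_force: [-0.3, -0.6, -0.3]
width: 0.748
```

jog_arm([
  {"x": 0,"y": 0,"z": 0,"rx": 0,"ry": 0,"rz": 0},
  {"x": 0,"y": 0,"z": 0,"rx": 0,"ry": 0,"rz": 0},
  {"x": 0,"y": 0,"z": 0,"rx": 0,"ry": 0,"rz": 0},
  {"x": 0,"y": 0,"z": 0,"rx": 0,"ry": 0,"rz": 0},
  {"x": 0,"y": 0,"z": 0,"rx": 0,"ry": 0,"rz": 0},
  {"x": 0,"y": 0,"z": 0,"rx": 0,"ry": 0,"rz": 0},
  {"x": 0,"y": 0,"z": 0,"rx": 0,"ry": 0,"rz": 0},
  {"x": 0,"y": 0,"z": -40,"rx": 0,"ry": 0,"rz": 0},
  {"x": 0,"y": 0,"z": -80,"rx": 0,"ry": 0,"rz": 0},
  {"x": 0,"y": 0,"z": -120,"rx": 0,"ry": 0,"rz": 0},
  {"x": 0,"y": 0,"z": -130,"rx": 0,"ry": 0,"rz": 0},
  {"x": 0,"y": 0,"z": -130,"rx": 0,"ry": 0,"rz": 0},
  {"x": 0,"y": 0,"z": -130,"rx": 0,"ry": 0,"rz": 0},
], claw=1, grip_force=60)

```text
time_s: 27.88
position: [413.7, 360.3, 312.1]
orientation: [2.445, 1.973, 0.002]
contact_force: [-0.8, 0.4, -3.2]
width: 0.338
```

Run:
```python
from h import *
plan((*F(-10,120),318,-60),(*F(23,64),300,86.6),(*F(23,64),198,86.6))
```

```text
t 27.88 p [413.7 360.3 312.1] jawyaw -12.2 tilt 0.06 q [0.63 0.46 1.74 0.   0.94 0.84] F [-0.8  0.4 -3.2] w 0.338
{'x': -319.9, 'y': 209.7, 'z': -5.9, 'rx': 0.0, 'ry': 0.0, 'rz': 0.8342} rows>= 9.2
{'x': -370.2, 'y': 250.8, 'z': 12.1, 'rx': 0.0, 'ry': 0.0, 'rz': 1.4172} rows>= 4.7
{'x': -370.2, 'y': 250.8, 'z': 114.1, 'rx': 0.0, 'ry': 0.0, 'rz': 1.4172} rows>= 2.4
```

jog_arm([
  {"x": -320,"y": 210,"z": -6,"rx": 0,"ry": 0,"rz": 0.834},
  {"x": -320,"y": 210,"z": -6,"rx": 0,"ry": 0,"rz": 0.834},
  {"x": -320,"y": 210,"z": -6,"rx": 0,"ry": 0,"rz": 0.834},
  {"x": -320,"y": 210,"z": -6,"rx": 0,"ry": 0,"rz": 0.834},
  {"x": -320,"y": 210,"z": -6,"rx": 0,"ry": 0,"rz": 0.834},
  {"x": -320,"y": 210,"z": -6,"rx": 0,"ry": 0,"rz": 0.834},
  {"x": -320,"y": 210,"z": -6,"rx": 0,"ry": 0,"rz": 0.834},
  {"x": -320,"y": 210,"z": -6,"rx": 0,"ry": 0,"rz": 0.834},
  {"x": -370,"y": 251,"z": 5,"rx": 0,"ry": 0,"rz": 1.417},
  {"x": -370,"y": 251,"z": 5,"rx": 0,"ry": 0,"rz": 1.417},
  {"x": -370,"y": 251,"z": 5,"rx": 0,"ry": 0,"rz": 1.417},
  {"x": -370,"y": 251,"z": 5,"rx": 0,"ry": 0,"rz": 1.417},
  {"x": -370,"y": 251,"z": 5,"rx": 0,"ry": 0,"rz": 1.417},
  {"x": -370,"y": 251,"z": 5,"rx": 0,"ry": 0,"rz": 1.417},
  {"x": -370,"y": 251,"z": 5,"rx": 0,"ry": 0,"rz": 1.417},
  {"x": -370,"y": 251,"z": 45,"rx": 0,"ry": 0,"rz": 1.417},
  {"x": -370,"y": 251,"z": 80,"rx": 0,"ry": 0,"rz": 1.417},
  {"x": -370,"y": 251,"z": 80,"rx": 0,"ry": 0,"rz": 1.417},
  {"x": -370,"y": 251,"z": 80,"rx": 0,"ry": 0,"rz": 1.417},
  {"x": -370,"y": 251,"z": 80,"rx": 0,"ry": 0,"rz": 1.417},
])

```text
time_s: 29.55
position: [581.6, -54.0, 233.5]
orientation: [-3.14, 0.09, -0.003]
contact_force: [-0.3, -0.2, -1.1]
width: 0.336
```

Run:
```python
from h import *
plan((*F(23,64),198,86.6),(*F(23,64),194,86.6))
```

```text
t 29.55 p [581.6 -54.  233.5] jawyaw -93.3 tilt 0.09 q [-0.17  0.63  1.68  0.    0.82  1.46] F [-0.3 -0.2 -1.1] w 0.336
{'x': -0.9, 'y': 0.6, 'z': 35.5, 'rx': 0.0, 'ry': 0.0, 'rz': 0.0019} rows>= 0.9
{'x': -0.9, 'y': 0.6, 'z': 39.5, 'rx': 0.0, 'ry': 0.0, 'rz': 0.0019} rows>= 0.1
```

jog_arm([
  {"x": -1,"y": 0.5,"z": 20,"rx": 0,"ry": 0,"rz": 0.002},
  {"x": -1,"y": 0.5,"z": 32,"rx": 0,"ry": 0,"rz": 0.002},
  {"x": -1,"y": 0.5,"z": 37,"rx": 0,"ry": 0,"rz": 0.002},
  {"x": -1,"y": 0.5,"z": 40,"rx": 0,"ry": 0,"rz": 0.002},
  {"x": -1,"y": 0.5,"z": 41,"rx": 0,"ry": 0,"rz": 0.002},
  {"x": -1,"y": 0.5,"z": 41,"rx": 0,"ry": 0,"rz": 0.002},
])

```text
time_s: 30.05
position: [580.3, -54.5, 193.7]
orientation: [-3.14, 0.095, -0.001]
contact_force: [-9.5, 0.5, 18.3]
width: 0.339
```

jog_arm([
  {"x": 1,"y": 0,"z": 0.5,"rx": 0,"ry": 0,"rz": 0},
  {"x": 2,"y": 0,"z": 0.5,"rx": 0,"ry": 0,"rz": 0},
  {"x": 2,"y": 0,"z": 0.5,"rx": 0,"ry": 0,"rz": 0},
])

```text
time_s: 30.3
position: [582.4, -54.7, 193.7]
orientation: [-3.14, 0.095, -0.002]
contact_force: [-12.3, 1.8, 24.1]
width: 0.334
```

jog_arm([
  {"x": 1,"y": 0,"z": -1.5,"rx": 0,"ry": 0,"rz": 0},
  {"x": 2.5,"y": 0,"z": -1.5,"rx": 0,"ry": 0,"rz": 0},
  {"x": 2.5,"y": 0,"z": -1.5,"rx": 0,"ry": 0,"rz": 0},
])

```text
time_s: 30.55
position: [585.2, -54.9, 193.7]
orientation: [-3.14, 0.096, -0.003]
contact_force: [-4.1, 1.3, 12.1]
width: 0.336
```

jog_arm([
  {"x": 1,"y": 0,"z": 0,"rx": 0,"ry": 0,"rz": 0},
  {"x": 2,"y": 0,"z": 0,"rx": 0,"ry": 0,"rz": 0},
  {"x": 2,"y": 0,"z": 0,"rx": 0,"ry": 0,"rz": 0},
])

```text
time_s: 30.8
position: [586.8, -55.0, 193.7]
orientation: [-3.14, 0.095, 0.0]
contact_force: [-8.1, 0.6, 16.3]
width: 0.338
```

jog_arm([
  {"x": 1,"y": 0,"z": -0.5,"rx": 0,"ry": 0,"rz": 0},
  {"x": 1.5,"y": 0,"z": -0.5,"rx": 0,"ry": 0,"rz": 0},
  {"x": 1.5,"y": 0,"z": -0.5,"rx": 0,"ry": 0,"rz": 0},
])

```text
time_s: 31.05
position: [587.4, -55.1, 193.7]
orientation: [-3.14, 0.095, 0.005]
contact_force: [-14.9, -0.1, 16.6]
width: 0.334
```

Run:
```python
from h import *
s=robot.observe();print(toF(s["position"][:2]));plan()
```

```text
[29.77483035 63.92543104]
t 31.05 p [587.4 -55.1 193.7] jawyaw -93.5 tilt 0.2 q [-0.17  0.7   1.67 -0.    0.77  1.46] F [-14.9  -0.1  16.6] w 0.334
```

jog_arm([
  {"x": -1.5,"y": 0,"z": -0.5,"rx": 0,"ry": 0,"rz": 0},
  {"x": -1.5,"y": 0,"z": -1,"rx": 0,"ry": 0,"rz": 0},
])

```text
time_s: 31.22
position: [586.6, -55.0, 194.0]
orientation: [-3.14, 0.096, -0.001]
contact_force: [-1.6, -0.3, -3.4]
width: 0.336
```

jog_arm([
  {"x": 0,"y": 0,"z": 0,"rx": 0,"ry": 0,"rz": 0},
  {"x": 0,"y": 0,"z": 0,"rx": 0,"ry": 0,"rz": 0},
  {"x": 0,"y": 0,"z": 0,"rx": 0,"ry": 0,"rz": 0},
  {"x": 0,"y": 0,"z": 0,"rx": 0,"ry": 0,"rz": 0},
  {"x": 0,"y": 0,"z": -35,"rx": 0,"ry": 0,"rz": 0},
  {"x": 0,"y": 0,"z": -60,"rx": 0,"ry": 0,"rz": 0},
  {"x": 0,"y": 0,"z": -60,"rx": 0,"ry": 0,"rz": 0},
], claw=0.57)

```text
time_s: 31.8
position: [588.0, -55.2, 258.2]
orientation: [3.139, -0.096, 0.012]
contact_force: [0.9, -0.0, 0.4]
width: 0.428
```

jog_arm([
  {"x": -3,"y": -42,"z": 0,"rx": 0,"ry": 0,"rz": -1.571},
  {"x": -3,"y": -42,"z": 0,"rx": 0,"ry": 0,"rz": -1.571},
  {"x": -3,"y": -42,"z": 0,"rx": 0,"ry": 0,"rz": -1.571},
  {"x": -3,"y": -42,"z": 0,"rx": 0,"ry": 0,"rz": -1.571},
  {"x": -3,"y": -42,"z": 0,"rx": 0,"ry": 0,"rz": -1.571},
  {"x": -3,"y": -42,"z": 0,"rx": 0,"ry": 0,"rz": -1.571},
  {"x": -3,"y": -42,"z": 0,"rx": 0,"ry": 0,"rz": -1.571},
  {"x": -3,"y": -42,"z": 0,"rx": 0,"ry": 0,"rz": -1.571},
  {"x": -3,"y": -42,"z": 0,"rx": 0,"ry": 0,"rz": -1.571},
  {"x": -3,"y": -42,"z": 0,"rx": 0,"ry": 0,"rz": -1.571},
  {"x": -3,"y": -42,"z": 0,"rx": 0,"ry": 0,"rz": -1.571},
  {"x": -3,"y": -42,"z": 0,"rx": 0,"ry": 0,"rz": -1.571},
  {"x": -3,"y": -42,"z": 0,"rx": 0,"ry": 0,"rz": -1.571},
  {"x": -3,"y": -42,"z": 0,"rx": 0,"ry": 0,"rz": -1.571},
  {"x": -3,"y": -42,"z": 0,"rx": 0,"ry": 0,"rz": -1.571},
], claw=0.5)

```text
time_s: 33.05
position: [586.2, -12.9, 253.3]
orientation: [-2.291, -2.15, -0.0]
contact_force: [0.6, 0.7, 0.1]
width: 0.5
```

Run:
```python
from h import *
plan((*F(26,106),189,-3.4),(*F(26,78),189,-3.4))
```

```text
t 33.05 p [586.2 -12.9 253.3] jawyaw -3.6 tilt 0.02 q [-0.1   0.61  1.67  0.    0.87 -0.04] F [0.6 0.7 0.1] w 0.5
{'x': 0.1, 'y': -0.0, 'z': 64.3, 'rx': 0.0, 'ry': 0.0, 'rz': -0.0042} rows>= 1.5
{'x': -27.9, 'y': 0.1, 'z': 64.3, 'rx': 0.0, 'ry': 0.0, 'rz': -0.0042} rows>= 0.7
```

jog_arm([
  {"x": 0,"y": 0,"z": 35,"rx": 0,"ry": 0,"rz": -0.004},
  {"x": 0,"y": 0,"z": 55,"rx": 0,"ry": 0,"rz": -0.004},
  {"x": 0,"y": 0,"z": 63.5,"rx": 0,"ry": 0,"rz": -0.004},
  {"x": -6,"y": 0,"z": 63.5,"rx": 0,"ry": 0,"rz": -0.004},
  {"x": -12,"y": 0,"z": 63.5,"rx": 0,"ry": 0,"rz": -0.004},
  {"x": -17,"y": 0,"z": 63.5,"rx": 0,"ry": 0,"rz": -0.004},
  {"x": -21,"y": 0,"z": 63.5,"rx": 0,"ry": 0,"rz": -0.004},
  {"x": -25,"y": 0,"z": 63.5,"rx": 0,"ry": 0,"rz": -0.004},
  {"x": -28,"y": 0,"z": 63.5,"rx": 0,"ry": 0,"rz": -0.004},
  {"x": -28,"y": 0,"z": 63.5,"rx": 0,"ry": 0,"rz": -0.004},
  {"x": -28,"y": 0,"z": 63.5,"rx": 0,"ry": 0,"rz": -0.004},
])

```text
time_s: 33.97
position: [584.5, -41.0, 190.3]
orientation: [2.284, 2.157, 0.001]
contact_force: [-0.4, 0.7, -0.8]
width: 0.498
```

jog_arm([
  {"x": 5,"y": 0,"z": -30,"rx": 0,"ry": 0,"rz": 0},
  {"x": 5,"y": 0,"z": -70,"rx": 0,"ry": 0,"rz": 0},
  {"x": 5,"y": 0,"z": -112,"rx": 0,"ry": 0,"rz": 0},
  {"x": 5,"y": 0,"z": -112,"rx": 0,"ry": 0,"rz": 0},
  {"x": 5,"y": 0,"z": -112,"rx": 0,"ry": 0,"rz": 0},
], claw=0.25)

```text
time_s: 34.38
position: [585.1, -35.7, 304.7]
orientation: [2.281, 2.155, 0.005]
contact_force: [-0.3, -0.7, -1.0]
width: 0.748
```

Run:
```python
from h import *
p,d=imaging.camera("top")
for t in tubes(p,d):print(t)
plan((528.3,359.8,303,-7.4),(528.3,359.8,181,-7.4))
```

```text
(array([216.5, 194.5]), np.int32(271), (array([527.6, 359.6]), 82.6, 80.3, 30.0))
t 34.43 p [584.6 -35.7 302.7] jawyaw -3.3 tilt 0.09 q [-0.14  0.53  1.65  0.    0.96 -0.08] F [-1.   0.5 -0.4] w 0.752
{'x': 391.6, 'y': -78.7, 'z': -0.3, 'rx': 0.0, 'ry': 0.0, 'rz': 0.0724} rows>= 9.6
{'x': 391.6, 'y': -78.7, 'z': 121.7, 'rx': 0.0, 'ry': 0.0, 'rz': 0.0724} rows>= 2.9
```

jog_arm([
  {"x": 391.6,"y": -79,"z": -3,"rx": 0,"ry": 0,"rz": 0.072},
  {"x": 391.6,"y": -79,"z": -3,"rx": 0,"ry": 0,"rz": 0.072},
  {"x": 391.6,"y": -79,"z": -3,"rx": 0,"ry": 0,"rz": 0.072},
  {"x": 391.6,"y": -79,"z": -3,"rx": 0,"ry": 0,"rz": 0.072},
  {"x": 391.6,"y": -79,"z": -3,"rx": 0,"ry": 0,"rz": 0.072},
  {"x": 391.6,"y": -79,"z": -3,"rx": 0,"ry": 0,"rz": 0.072},
  {"x": 391.6,"y": -79,"z": -3,"rx": 0,"ry": 0,"rz": 0.072},
  {"x": 391.6,"y": -79,"z": -3,"rx": 0,"ry": 0,"rz": 0.072},
  {"x": 391.6,"y": -79,"z": -3,"rx": 0,"ry": 0,"rz": 0.072},
  {"x": 391.6,"y": -79,"z": -3,"rx": 0,"ry": 0,"rz": 0.072},
  {"x": 391.6,"y": -79,"z": -3,"rx": 0,"ry": 0,"rz": 0.072},
  {"x": 391.6,"y": -79,"z": 35,"rx": 0,"ry": 0,"rz": 0.072},
  {"x": 391.6,"y": -79,"z": 75,"rx": 0,"ry": 0,"rz": 0.072},
  {"x": 391.6,"y": -79,"z": 105,"rx": 0,"ry": 0,"rz": 0.072},
  {"x": 391.6,"y": -79,"z": 120,"rx": 0,"ry": 0,"rz": 0.072},
  {"x": 391.6,"y": -79,"z": 120,"rx": 0,"ry": 0,"rz": 0.072},
])

```text
time_s: 35.77
position: [527.1, 358.6, 177.8]
orientation: [-2.359, -2.072, 0.011]
contact_force: [0.3, 0.2, -1.1]
width: 0.753
```

jog_arm([
  {"x": 0,"y": 0,"z": 0,"rx": 0,"ry": 0,"rz": 0},
  {"x": 0,"y": 0,"z": 0,"rx": 0,"ry": 0,"rz": 0},
  {"x": 0,"y": 0,"z": 0,"rx": 0,"ry": 0,"rz": 0},
  {"x": 0,"y": 0,"z": 0,"rx": 0,"ry": 0,"rz": 0},
  {"x": 0,"y": 0,"z": 0,"rx": 0,"ry": 0,"rz": 0},
  {"x": 0,"y": 0,"z": 0,"rx": 0,"ry": 0,"rz": 0},
  {"x": 0,"y": 0,"z": 0,"rx": 0,"ry": 0,"rz": 0},
  {"x": 0,"y": 0,"z": -40,"rx": 0,"ry": 0,"rz": 0},
  {"x": 0,"y": 0,"z": -80,"rx": 0,"ry": 0,"rz": 0},
  {"x": 0,"y": 0,"z": -120,"rx": 0,"ry": 0,"rz": 0},
  {"x": 0,"y": 0,"z": -130,"rx": 0,"ry": 0,"rz": 0},
  {"x": 0,"y": 0,"z": -130,"rx": 0,"ry": 0,"rz": 0},
  {"x": 0,"y": 0,"z": -130,"rx": 0,"ry": 0,"rz": 0},
], claw=1, grip_force=60)

```text
time_s: 36.85
position: [527.9, 359.4, 312.2]
orientation: [2.36, 2.074, 0.001]
contact_force: [-0.8, -0.2, -3.2]
width: 0.334
```

Run:
```python
from h import *
plan((*F(60,140),318,-60),(*F(23,102),300,86.6),(*F(23,102),198,86.6))
```

```text
t 36.85 p [527.9 359.4 312.2] jawyaw -7.4 tilt 0.05 q [0.52 0.61 1.49 0.   1.04 0.65] F [-0.8 -0.2 -3.2] w 0.334
{'x': -325.4, 'y': 137.2, 'z': -5.8, 'rx': 0.0, 'ry': 0.0, 'rz': 0.9182} rows>= 8.5
{'x': -365.9, 'y': 103.0, 'z': 12.2, 'rx': 0.0, 'ry': 0.0, 'rz': 1.5012} rows>= 4.7
{'x': -365.9, 'y': 103.0, 'z': 114.2, 'rx': 0.0, 'ry': 0.0, 'rz': 1.5012} rows>= 2.4
```

jog_arm([
  {"x": -325,"y": 137,"z": -6,"rx": 0,"ry": 0,"rz": 0.918},
  {"x": -325,"y": 137,"z": -6,"rx": 0,"ry": 0,"rz": 0.918},
  {"x": -325,"y": 137,"z": -6,"rx": 0,"ry": 0,"rz": 0.918},
  {"x": -325,"y": 137,"z": -6,"rx": 0,"ry": 0,"rz": 0.918},
  {"x": -325,"y": 137,"z": -6,"rx": 0,"ry": 0,"rz": 0.918},
  {"x": -325,"y": 137,"z": -6,"rx": 0,"ry": 0,"rz": 0.918},
  {"x": -325,"y": 137,"z": -6,"rx": 0,"ry": 0,"rz": 0.918},
  {"x": -325,"y": 137,"z": -6,"rx": 0,"ry": 0,"rz": 0.918},
  {"x": -366,"y": 103,"z": 5,"rx": 0,"ry": 0,"rz": 1.501},
  {"x": -366,"y": 103,"z": 5,"rx": 0,"ry": 0,"rz": 1.501},
  {"x": -366,"y": 103,"z": 5,"rx": 0,"ry": 0,"rz": 1.501},
  {"x": -366,"y": 103,"z": 5,"rx": 0,"ry": 0,"rz": 1.501},
  {"x": -366,"y": 103,"z": 5,"rx": 0,"ry": 0,"rz": 1.501},
  {"x": -366,"y": 103,"z": 5,"rx": 0,"ry": 0,"rz": 1.501},
  {"x": -366,"y": 103,"z": 5,"rx": 0,"ry": 0,"rz": 1.501},
  {"x": -366,"y": 103,"z": 45,"rx": 0,"ry": 0,"rz": 1.501},
  {"x": -366,"y": 103,"z": 80,"rx": 0,"ry": 0,"rz": 1.501},
  {"x": -366,"y": 103,"z": 80,"rx": 0,"ry": 0,"rz": 1.501},
  {"x": -366,"y": 103,"z": 80,"rx": 0,"ry": 0,"rz": 1.501},
  {"x": -366,"y": 103,"z": 80,"rx": 0,"ry": 0,"rz": 1.501},
])

```text
time_s: 38.52
position: [583.8, -16.6, 233.4]
orientation: [-3.14, 0.091, -0.002]
contact_force: [0.3, 0.0, -1.0]
width: 0.334
```

Run:
```python
from h import *
plan((*F(23,102),194,86.6))
p,d=imaging.camera("side")
cv2.imwrite("pics/side6.png",cv2.resize(p[180:340,260:420],None,fx=3.5,fy=3.5)[...,::-1])
```

```text
t 38.52 p [583.8 -16.6 233.4] jawyaw -93.3 tilt 0.08 q [-0.11  0.63  1.68  0.    0.82  1.52] F [ 0.3  0.  -1. ] w 0.334
{'x': -0.9, 'y': 0.1, 'z': 39.4, 'rx': 0.0, 'ry': 0.0, 'rz': 0.0016} rows>= 0.9
```

View pics/side6.png

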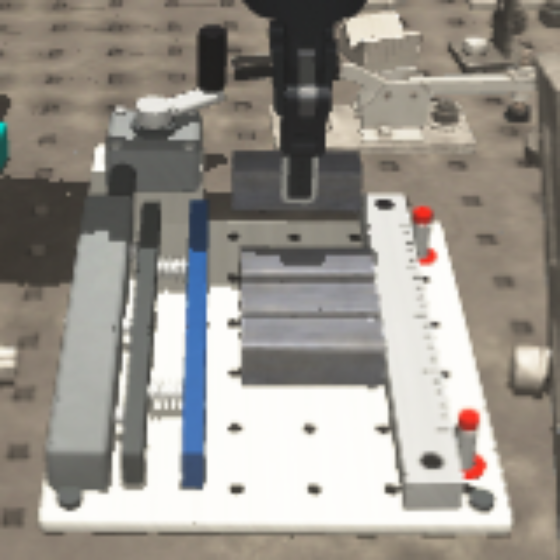

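The crop shows three tubes side by side and square, with far ends on the straightedge (x≈375–385), and the fourth held above. I'll lower it now.

jog_arm([
  {"x": -1,"y": 0,"z": 20,"rx": 0,"ry": 0,"rz": 0.002},
  {"x": -1,"y": 0,"z": 32,"rx": 0,"ry": 0,"rz": 0.002},
  {"x": -1,"y": 0,"z": 37,"rx": 0,"ry": 0,"rz": 0.002},
  {"x": -1,"y": 0,"z": 39,"rx": 0,"ry": 0,"rz": 0.002},
  {"x": -1,"y": 0,"z": 40,"rx": 0,"ry": 0,"rz": 0.002},
  {"x": -1,"y": 0,"z": 40,"rx": 0,"ry": 0,"rz": 0.002},
])

```text
time_s: 39.07
position: [582.4, -16.5, 194.5]
orientation: [-3.14, 0.095, -0.001]
contact_force: [-9.3, 0.7, 18.7]
width: 0.335
```

jog_arm([
  {"x": 1,"y": 0,"z": 0,"rx": 0,"ry": 0,"rz": 0},
  {"x": 2,"y": 0,"z": 0,"rx": 0,"ry": 0,"rz": 0},
  {"x": 3,"y": 0,"z": 0,"rx": 0,"ry": 0,"rz": 0},
  {"x": 3,"y": 0,"z": 0,"rx": 0,"ry": 0,"rz": 0},
])

```text
time_s: 39.4
position: [585.7, -16.7, 194.5]
orientation: [-3.14, 0.095, -0.002]
contact_force: [-7.9, 1.2, 17.0]
width: 0.336
```

jog_arm([
  {"x": 1,"y": 0,"z": -1,"rx": 0,"ry": 0,"rz": 0},
  {"x": 2.5,"y": 0,"z": -1,"rx": 0,"ry": 0,"rz": 0},
  {"x": 2.5,"y": 0,"z": -1,"rx": 0,"ry": 0,"rz": 0},
])

```text
time_s: 39.65
position: [588.2, -16.9, 194.5]
orientation: [-3.14, 0.096, -0.002]
contact_force: [-4.4, 0.3, 10.2]
width: 0.338
```

jog_arm([
  {"x": 1,"y": 0,"z": 0,"rx": 0,"ry": 0,"rz": 0},
  {"x": 2,"y": 0,"z": 0,"rx": 0,"ry": 0,"rz": 0},
  {"x": 2,"y": 0,"z": 0,"rx": 0,"ry": 0,"rz": 0},
])

```text
time_s: 39.9
position: [589.7, -17.0, 194.5]
orientation: [-3.14, 0.095, 0.001]
contact_force: [-9.7, 0.1, 14.8]
width: 0.336
```

jog_arm([
  {"x": -0.8,"y": 0,"z": -0.5,"rx": 0,"ry": 0,"rz": 0},
  {"x": -0.8,"y": 0,"z": -0.5,"rx": 0,"ry": 0,"rz": 0},
])

```text
time_s: 40.07
position: [589.2, -16.9, 194.5]
orientation: [-3.14, 0.096, -0.002]
contact_force: [-4.0, 0.4, 8.3]
width: 0.333
```

jog_arm([
  {"x": 0,"y": 0,"z": 0,"rx": 0,"ry": 0,"rz": 0},
  {"x": 0,"y": 0,"z": 0,"rx": 0,"ry": 0,"rz": 0},
  {"x": 0,"y": 0,"z": 0,"rx": 0,"ry": 0,"rz": 0},
  {"x": 0,"y": 0,"z": 0,"rx": 0,"ry": 0,"rz": 0},
  {"x": 0,"y": 0,"z": -35,"rx": 0,"ry": 0,"rz": 0},
  {"x": 0,"y": 0,"z": -75,"rx": 0,"ry": 0,"rz": 0},
  {"x": 0,"y": 0,"z": -115,"rx": 0,"ry": 0,"rz": 0},
  {"x": 0,"y": -180,"z": -115,"rx": 0,"ry": 0,"rz": 0},
  {"x": 0,"y": -180,"z": -115,"rx": 0,"ry": 0,"rz": 0},
  {"x": 0,"y": -180,"z": -115,"rx": 0,"ry": 0,"rz": 0},
  {"x": 0,"y": -180,"z": -115,"rx": 0,"ry": 0,"rz": 0},
  {"x": 0,"y": -180,"z": -115,"rx": 0,"ry": 0,"rz": 0},
  {"x": 0,"y": -180,"z": -115,"rx": 0,"ry": 0,"rz": 0},
  {"x": 0,"y": -180,"z": -115,"rx": 0,"ry": 0,"rz": 0},
], claw=0.56)

```text
time_s: 41.23
position: [599.8, 162.9, 308.4]
orientation: [3.14, -0.094, -0.0]
contact_force: [-1.1, 0.3, -0.1]
width: 0.438
```

```bash
cat > chk.py <<'E'
from h import *
import sys
p,d=imaging.camera("top");np.savez("topL.npz",p=p,d=d);W,hsv=find(p,d);Z=W[...,2]
m=(Z>34.5)&(Z<50)&(W[...,0]>535)&(W[...,0]<632)&(W[...,1]>-250)&(W[...,1]<25)
g=p.astype(int).mean(2)
t=m&(g<205)&(hsv[...,0]*0+1>0)
for b,c,a in blobs(t,25):
    r=rect(b,"top",40);print("tube",c.round(1),a,"F",toF(r[0]).round(1),"ang",r[1]+3.4,r[2:])
se=(Z>23)&(Z<36)&(W[...,0]>605)&(W[...,0]<670)&(W[...,1]>-280)&(W[...,1]<50)&(hsv[...,1]<60)
for b,c,a in blobs(se,200):
    r=rect(b,"top",30);print("se",a,"F",toF(r[0]).round(1),"ang",r[1]-86.6,r[2:])
kn=(Z>85)&(Z<125)&(g<110)&(W[...,0]>420)&(W[...,0]<600)&(W[...,1]>30)&(W[...,1]<170)
for b,c,a in blobs(kn,8):print("knob?",c,a,on("top",[c],107))
q,_=imaging.camera("side")
a=cv2.resize(p[130:240,280:440],None,fx=4,fy=4);b=cv2.resize(q[180:340,260:420],(440,440))
cv2.imwrite(sys.argv[1],np.hstack([cv2.resize(a,(360,247)),cv2.resize(b,(247,247))])[...,::-1] if 0 else cv2.vconcat([a[:, :440] if 0 else cv2.resize(a,(480,330)),cv2.resize(b[:270],(480,270))])[...,::-1])
E
python3 chk.py pics/chk1.png; python3 -c "
from h import *
plan()"
```

```text
tube [342.  172.3] 239 F [ 26.8 103. ] ang -0.6000000000000001 (77.6, 27.6)
tube [359.1 173.2] 243 F [26. 52.] ang -0.6000000000000001 (78.2, 28.0)
tube [372.4 174.4] 261 F [25.1 13.7] ang 1.7 (78.2, 29.7)
tube [383.6 174.4] 242 F [ 26. -21.] ang -0.8000000000000003 (78.1, 28.8)
se 911 F [75.6  4.9] ang 0.6000000000000085 (277.8, 42.6)
t 41.33 p [600.  161.5 308.5] jawyaw -93.6 tilt 0.0 q [ 0.19  0.58  1.54 -0.    1.02  1.82] F [ 0.3 -0.  -0.7] w 0.442
```

View pics/chk1.png

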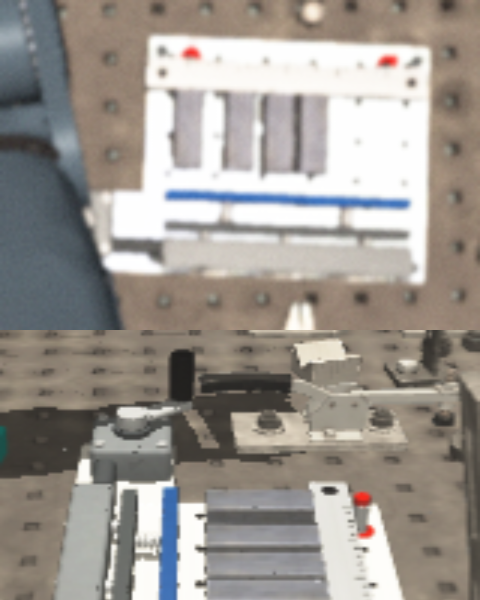

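Run:
```python
from h import *
f=np.load("side2.npz");p=f["p"];g=p.max(2)
m=np.zeros(g.shape,bool);m[180:215,308:334]=g[180:215,308:334]<50
for b,c,a in blobs(m,20):
    v,u=np.nonzero(b);print(c,a,u.min(),u.max(),v.min(),v.max(),on("side",[c],84.5),on("side",[[c[0],v.min()]],107),"axis",F(-70,205))
f=np.load("top0.npz");p=f["p"];W=world("top",f["d"]);g=p.max(2)
m=np.zeros(g.shape,bool);m[180:200,286:306]=g[180:200,286:306]<105
for b,c,a in blobs(m,8):v,u=np.nonzero(b);print("top",c,a,on("top",[c],100),np.median(W[b],0))
plan((535.5,121,300,86.6),(535.5,121,250,86.6))
```

```text
[320.02325581 196.15503876] 129 316 324 187 205 [[538.03550413 117.60124565]] [[538.10403506 122.37386226]] axis [496.18101863  91.69061087]
[329.95 200.65] 20 327 333 199 202 [[560.5362828   91.96867251]] [[557.35262407  55.31015993]] axis [496.18101863  91.69061087]
top [295.67391304 188.10869565] 46 [[535.94252641 120.16775217]] [535.64510984 120.36357961 106.26992034]
t 41.33 p [600.  161.5 308.5] jawyaw -93.6 tilt 0.0 q [ 0.19  0.58  1.54 -0.    1.02  1.82] F [ 0.3 -0.  -0.7] w 0.442
{'x': -61.9, 'y': 44.4, 'z': 8.5, 'rx': 0.0, 'ry': 0.0, 'rz': -0.0027} rows>= 1.8
{'x': -61.9, 'y': 44.4, 'z': 58.5, 'rx': 0.0, 'ry': 0.0, 'rz': -0.0027} rows>= 1.2
```

jog_arm([
  {"x": -60.5,"y": 45,"z": 0,"rx": 0,"ry": 0,"rz": 0},
  {"x": -60.5,"y": 45,"z": 0,"rx": 0,"ry": 0,"rz": 0},
  {"x": -60.5,"y": 45,"z": 0,"rx": 0,"ry": 0,"rz": 0},
  {"x": -60.5,"y": 45,"z": 0,"rx": 0,"ry": 0,"rz": 0},
  {"x": -60.5,"y": 45,"z": 0,"rx": 0,"ry": 0,"rz": 0},
], claw=0.35)

```text
time_s: 41.75
position: [537.4, 120.6, 309.2]
orientation: [-3.14, 0.099, -0.003]
contact_force: [-0.0, -1.2, 0.1]
width: 0.648
```

Run:
```python
from h import *
W=world("top",np.load("top0.npz")["d"])
for v in range(160,186,4):print(v,[(W[v,u].round().astype(int).tolist()) for u in(276,283,290)])
plan((537,120.5,247,86.6))
```

```text
160 [[632, 182, 7], [623, 158, 62], [631, 140, 10]]
164 [[620, 183, 8], [611, 158, 63], [619, 140, 5]]
168 [[607, 183, 8], [599, 158, 66], [607, 140, 3]]
172 [[595, 183, 6], [587, 158, 67], [594, 140, 8]]
176 [[583, 183, 8], [575, 158, 67], [583, 141, -4]]
180 [[571, 184, 1], [564, 158, 61], [571, 141, -2]]
184 [[559, 184, -3], [552, 158, 61], [558, 141, 8]]
t 41.75 p [537.4 120.6 309.2] jawyaw -93.6 tilt 0.11 q [0.14 0.47 1.74 0.   0.93 1.77] F [-0.  -1.2  0.1] w 0.648
{'x': -0.4, 'y': 0.1, 'z': 62.2, 'rx': 0.0, 'ry': 0.0, 'rz': -0.0035} rows>= 1.5
```

jog_arm([
  {"x": -0.4,"y": 0,"z": 30,"rx": 0,"ry": 0,"rz": 0},
  {"x": -0.4,"y": 0,"z": 50,"rx": 0,"ry": 0,"rz": 0},
  {"x": -0.4,"y": 0,"z": 58,"rx": 0,"ry": 0,"rz": 0},
  {"x": -0.4,"y": 0,"z": 59,"rx": 0,"ry": 0,"rz": 0},
  {"x": -0.4,"y": 0,"z": 59,"rx": 0,"ry": 0,"rz": 0},
])

```text
time_s: 42.17
position: [537.0, 121.6, 249.9]
orientation: [-3.14, 0.096, -0.001]
contact_force: [0.4, -0.1, 0.2]
width: 0.649
```

jog_arm([
  {"x": 0,"y": 0,"z": 0,"rx": 0,"ry": 0,"rz": 0},
  {"x": 0,"y": 0,"z": 0,"rx": 0,"ry": 0,"rz": 0},
  {"x": 0,"y": 0,"z": 0,"rx": 0,"ry": 0,"rz": 0},
  {"x": 0,"y": 0,"z": 0,"rx": 0,"ry": 0,"rz": 0},
  {"x": 0,"y": 0,"z": 0,"rx": 0,"ry": 0,"rz": 0},
  {"x": 0,"y": 0,"z": 0,"rx": 0,"ry": 0,"rz": 0},
  {"x": 0,"y": 0,"z": 0,"rx": 0,"ry": 0,"rz": 0},
  {"x": 0,"y": 0,"z": 0,"rx": 0,"ry": 0,"rz": 0},
], claw=1, grip_force=40)

```text
time_s: 42.83
position: [536.7, 121.6, 250.7]
orientation: [-3.14, 0.096, -0.003]
contact_force: [-1.0, -0.8, 5.9]
width: 0.222
```

```bash
cat > arc.py <<'E'
from h import *
import sys,json
# rows for the knob along the circle, relative to the present (commanded) tool pose taken as on the circle at world angle a0
a0=float(sys.argv[1]);step=float(sys.argv[2]);n=int(sys.argv[3]);c=np.array([float(sys.argv[4]),float(sys.argv[5])])
s=robot.observe();y0=Ro.from_rotvec(s["orientation"]).as_matrix()[:,1];R=vert(y0)
k=s["position"][:2];print("pos",s["position"].round(1),"ang",np.degrees(np.arctan2(*(k-c)[::-1])).round(1),"rad",np.hypot(*(k-c)).round(1),"F",s["contact_force"].round(1),"w",s["width"],"t",s["time_s"])
out=[]
for i in range(1,n+1):
    a=np.radians(a0-step*i);t=c+50*np.array([np.cos(a),np.sin(a)]);v=R.T@np.array([*(t-k),0]);out.append({"x":round(v[0],1),"y":round(v[1],1),"z":0,"rx":0,"ry":0,"rz":0})
print(json.dumps(out))
E
python3 arc.py 35.2 18 6 496.2 91.7
```

```text
pos [536.7 121.6 250.7] ang 36.4 rad 50.3 F [-1.  -0.8  5.9] w 0.22185592541236931 t 42.8333
[{"x": 8.2, "y": 14.6, "z": 0, "rx": 0, "ry": 0, "rz": 0}, {"x": 11.4, "y": 29.9, "z": 0, "rx": 0, "ry": 0, "rz": 0}, {"x": 9.7, "y": 45.5, "z": 0, "rx": 0, "ry": 0, "rz": 0}, {"x": 3.2, "y": 59.7, "z": 0, "rx": 0, "ry": 0, "rz": 0}, {"x": -7.3, "y": 71.3, "z": 0, "rx": 0, "ry": 0, "rz": 0}, {"x": -20.9, "y": 79.0, "z": 0, "rx": 0, "ry": 0, "rz": 0}]
```

jog_arm([
  {"x": 4.7,"y": 7,"z": 0,"rx": 0,"ry": 0,"rz": 0},
  {"x": 8.2,"y": 14.6,"z": 0,"rx": 0,"ry": 0,"rz": 0},
  {"x": 10.5,"y": 22.2,"z": 0,"rx": 0,"ry": 0,"rz": 0},
  {"x": 11.4,"y": 29.9,"z": 0,"rx": 0,"ry": 0,"rz": 0},
  {"x": 11.2,"y": 37.8,"z": 0,"rx": 0,"ry": 0,"rz": 0},
  {"x": 9.7,"y": 45.5,"z": 0,"rx": 0,"ry": 0,"rz": 0},
  {"x": 6.9,"y": 52.8,"z": 0,"rx": 0,"ry": 0,"rz": 0},
  {"x": 3.2,"y": 59.7,"z": 0,"rx": 0,"ry": 0,"rz": 0},
  {"x": -7.3,"y": 71.3,"z": 0,"rx": 0,"ry": 0,"rz": 0},
  {"x": -20.9,"y": 79,"z": 0,"rx": 0,"ry": 0,"rz": 0},
  {"x": -20.9,"y": 79,"z": 0,"rx": 0,"ry": 0,"rz": 0},
  {"x": -20.9,"y": 79,"z": 0,"rx": 0,"ry": 0,"rz": 0},
])

```text
time_s: 43.83
position: [510.4, 43.8, 250.7]
orientation: [-3.139, 0.097, -0.002]
contact_force: [-1.9, 4.6, 7.3]
width: 0.217
```

```bash
python3 arc.py -72.8 18 19 496.2 91.7
```

```text
pos [510.4  43.8 250.7] ang -73.4 rad 49.9 F [-1.9  4.6  7.3] w 0.21748302368744574 t 43.8333
[{"x": -14.8, "y": 3.1, "z": 0, "rx": 0, "ry": 0, "rz": 0}, {"x": -30.3, "y": 1.4, "z": 0, "rx": 0, "ry": 0, "rz": 0}, {"x": -44.6, "y": -5.1, "z": 0, "rx": 0, "ry": 0, "rz": 0}, {"x": -56.2, "y": -15.6, "z": 0, "rx": 0, "ry": 0, "rz": 0}, {"x": -63.9, "y": -29.2, "z": 0, "rx": 0, "ry": 0, "rz": 0}, {"x": -67.1, "y": -44.5, "z": 0, "rx": 0, "ry": 0, "rz": 0}, {"x": -65.4, "y": -60.0, "z": 0, "rx": 0, "ry": 0, "rz": 0}, {"x": -59.0, "y": -74.3, "z": 0, "rx": 0, "ry": 0, "rz": 0}, {"x": -48.5, "y": -85.9, "z": 0, "rx": 0, "ry": 0, "rz": 0}, {"x": -34.9, "y": -93.6, "z": 0, "rx": 0, "ry": 0, "rz": 0}, {"x": -19.6, "y": -96.8, "z": 0, "rx": 0, "ry": 0, "rz": 0}, {"x": -4.0, "y": -95.1, "z": 0, "rx": 0, "ry": 0, "rz": 0}, {"x": 10.2, "y": -88.7, "z": 0, "rx": 0, "ry": 0, "rz": 0}, {"x": 21.8, "y": -78.2, "z": 0, "rx": 0, "ry": 0, "rz": 0}, {"x": 29.6, "y": -64.6, "z": 0, "rx": 0, "ry": 0, "rz": 0}, {"x": 32.8, "y": -49.3, "z": 0, "rx": 0, "ry": 0, "rz": 0}, {"x": 31.1, "y": -33.7, "z": 0, "rx": 0, "ry": 0, "rz": 0}, {"x": 24.6, "y": -19.5, "z": 0, "rx": 0, "ry": 0, "rz": 0}, {"x": 14.1, "y": -7.9, "z": 0, "rx": 0, "ry": 0, "rz": 0}]
```

jog_arm([
  {"x": -14.8,"y": 3.1,"z": 0,"rx": 0,"ry": 0,"rz": 0},
  {"x": -30.3,"y": 1.4,"z": 0,"rx": 0,"ry": 0,"rz": 0},
  {"x": -44.6,"y": -5.1,"z": 0,"rx": 0,"ry": 0,"rz": 0},
  {"x": -56.2,"y": -15.6,"z": 0,"rx": 0,"ry": 0,"rz": 0},
  {"x": -63.9,"y": -29.2,"z": 0,"rx": 0,"ry": 0,"rz": 0},
  {"x": -67.1,"y": -44.5,"z": 0,"rx": 0,"ry": 0,"rz": 0},
  {"x": -65.4,"y": -60.0,"z": 0,"rx": 0,"ry": 0,"rz": 0},
  {"x": -59.0,"y": -74.3,"z": 0,"rx": 0,"ry": 0,"rz": 0},
  {"x": -48.5,"y": -85.9,"z": 0,"rx": 0,"ry": 0,"rz": 0},
  {"x": -34.9,"y": -93.6,"z": 0,"rx": 0,"ry": 0,"rz": 0},
  {"x": -19.6,"y": -96.8,"z": 0,"rx": 0,"ry": 0,"rz": 0},
  {"x": -4.0,"y": -95.1,"z": 0,"rx": 0,"ry": 0,"rz": 0},
  {"x": 10.2,"y": -88.7,"z": 0,"rx": 0,"ry": 0,"rz": 0},
  {"x": 21.8,"y": -78.2,"z": 0,"rx": 0,"ry": 0,"rz": 0},
  {"x": 29.6,"y": -64.6,"z": 0,"rx": 0,"ry": 0,"rz": 0},
  {"x": 32.8,"y": -49.3,"z": 0,"rx": 0,"ry": 0,"rz": 0},
  {"x": 31.1,"y": -33.7,"z": 0,"rx": 0,"ry": 0,"rz": 0},
  {"x": 24.6,"y": -19.5,"z": 0,"rx": 0,"ry": 0,"rz": 0},
  {"x": 14.1,"y": -7.9,"z": 0,"rx": 0,"ry": 0,"rz": 0},
  {"x": 0.3,"y": 0,"z": 0,"rx": 0,"ry": 0,"rz": 0},
])

```text
time_s: 45.5
position: [511.1, 43.5, 250.6]
orientation: [-3.138, 0.098, -0.003]
contact_force: [-2.4, 16.3, 7.8]
width: 0.22
```

```bash
python3 arc.py -72.8 18 1 496.2 91.7
python3 - <<'E'
from h import *
q,_=imaging.camera("side")
cv2.imwrite("pics/side7.png",cv2.resize(q[160:340,250:430],None,fx=3.2,fy=3.2)[...,::-1])
E
```

```text
pos [511.1  43.5 250.6] ang -72.9 rad 50.4 F [-2.4 16.3  7.8] w 0.22020537696585893 t 45.5
[{"x": -15.4, "y": 2.8, "z": 0, "rx": 0, "ry": 0, "rz": 0}]
```

View pics/side7.png

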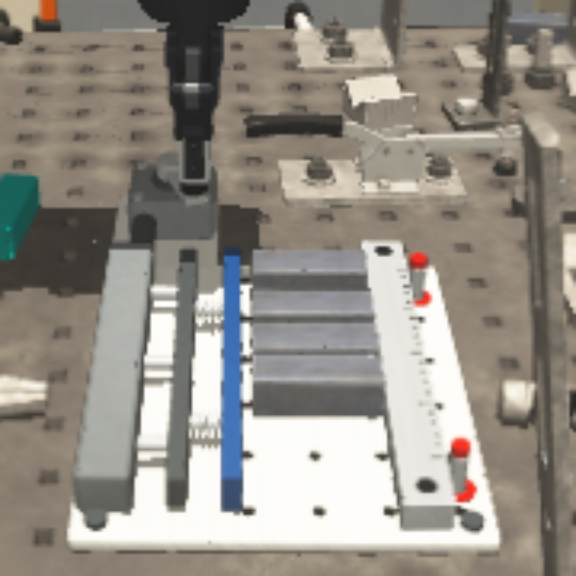

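The jaw has advanced to near the tubes and the tubes and straightedge haven't moved. Second turn, with the path shifted 0.8 mm to relieve the radial load.

jog_arm([
  {"x": -15.2,"y": 2.3,"z": 0,"rx": 0,"ry": 0,"rz": 0},
  {"x": -30.7,"y": 0.6,"z": 0,"rx": 0,"ry": 0,"rz": 0},
  {"x": -45.0,"y": -5.9,"z": 0,"rx": 0,"ry": 0,"rz": 0},
  {"x": -56.6,"y": -16.4,"z": 0,"rx": 0,"ry": 0,"rz": 0},
  {"x": -64.3,"y": -30.0,"z": 0,"rx": 0,"ry": 0,"rz": 0},
  {"x": -67.5,"y": -45.3,"z": 0,"rx": 0,"ry": 0,"rz": 0},
  {"x": -65.8,"y": -60.8,"z": 0,"rx": 0,"ry": 0,"rz": 0},
  {"x": -59.4,"y": -75.1,"z": 0,"rx": 0,"ry": 0,"rz": 0},
  {"x": -48.9,"y": -86.7,"z": 0,"rx": 0,"ry": 0,"rz": 0},
  {"x": -35.3,"y": -94.4,"z": 0,"rx": 0,"ry": 0,"rz": 0},
  {"x": -20.0,"y": -97.6,"z": 0,"rx": 0,"ry": 0,"rz": 0},
  {"x": -4.4,"y": -95.9,"z": 0,"rx": 0,"ry": 0,"rz": 0},
  {"x": 9.8,"y": -89.5,"z": 0,"rx": 0,"ry": 0,"rz": 0},
  {"x": 21.4,"y": -79.0,"z": 0,"rx": 0,"ry": 0,"rz": 0},
  {"x": 29.2,"y": -65.4,"z": 0,"rx": 0,"ry": 0,"rz": 0},
  {"x": 32.4,"y": -50.1,"z": 0,"rx": 0,"ry": 0,"rz": 0},
  {"x": 30.7,"y": -34.5,"z": 0,"rx": 0,"ry": 0,"rz": 0},
  {"x": 24.2,"y": -20.3,"z": 0,"rx": 0,"ry": 0,"rz": 0},
  {"x": 13.7,"y": -8.7,"z": 0,"rx": 0,"ry": 0,"rz": 0},
  {"x": 0,"y": -0.8,"z": 0,"rx": 0,"ry": 0,"rz": 0},
])

```text
time_s: 47.22
position: [511.4, 44.0, 250.7]
orientation: [-3.139, 0.098, -0.004]
contact_force: [-0.8, 10.6, 5.9]
width: 0.221
```

```bash
python3 arc.py -72.8 18 1 496.2 91.7
```

```text
pos [511.4  44.  250.7] ang -72.4 rad 50.0 F [-0.8 10.6  5.9] w 0.2214855318464438 t 47.2167
[{"x": -15.7, "y": 3.3, "z": 0, "rx": 0, "ry": 0, "rz": 0}]
```

jog_arm([
  {"x": -15.2,"y": 2.5,"z": 0,"rx": 0,"ry": 0,"rz": 0},
  {"x": -30.7,"y": 0.8,"z": 0,"rx": 0,"ry": 0,"rz": 0},
  {"x": -45.0,"y": -5.7,"z": 0,"rx": 0,"ry": 0,"rz": 0},
  {"x": -56.6,"y": -16.2,"z": 0,"rx": 0,"ry": 0,"rz": 0},
  {"x": -64.3,"y": -29.8,"z": 0,"rx": 0,"ry": 0,"rz": 0},
  {"x": -67.5,"y": -45.1,"z": 0,"rx": 0,"ry": 0,"rz": 0},
  {"x": -65.8,"y": -60.6,"z": 0,"rx": 0,"ry": 0,"rz": 0},
  {"x": -59.4,"y": -74.9,"z": 0,"rx": 0,"ry": 0,"rz": 0},
  {"x": -48.9,"y": -86.5,"z": 0,"rx": 0,"ry": 0,"rz": 0},
  {"x": -35.3,"y": -94.2,"z": 0,"rx": 0,"ry": 0,"rz": 0},
  {"x": -20.0,"y": -97.4,"z": 0,"rx": 0,"ry": 0,"rz": 0},
  {"x": -4.4,"y": -95.7,"z": 0,"rx": 0,"ry": 0,"rz": 0},
  {"x": 3,"y": -93,"z": 0,"rx": 0,"ry": 0,"rz": 0},
  {"x": 9.8,"y": -89.3,"z": 0,"rx": 0,"ry": 0,"rz": 0},
  {"x": 9.8,"y": -89.3,"z": 0,"rx": 0,"ry": 0,"rz": 0},
  {"x": 9.8,"y": -89.3,"z": 0,"rx": 0,"ry": 0,"rz": 0},
])

```text
time_s: 48.55
position: [526.5, 132.9, 249.8]
orientation: [-3.14, 0.097, -0.001]
contact_force: [-0.8, 0.2, -1.0]
width: -0.001
```

```bash
python3 arc.py 53.2 6 4 496.2 91.7
```

```text
pos [526.5 132.9 249.8] ang 53.7 rad 51.1 F [-0.8  0.2 -1. ] w -0.0010629161128581667 t 48.55
[{"x": 4.0, "y": 4.3, "z": 0, "rx": 0, "ry": 0, "rz": 0}, {"x": 7.9, "y": 7.8, "z": 0, "rx": 0, "ry": 0, "rz": 0}, {"x": 11.3, "y": 11.7, "z": 0, "rx": 0, "ry": 0, "rz": 0}, {"x": 14.4, "y": 16.0, "z": 0, "rx": 0, "ry": 0, "rz": 0}]
```

The grip slackened and the fingers have closed on nothing (width 0). I'll raise, move aside and find the knob again.

jog_arm([
  {"x": 0,"y": 0,"z": -30,"rx": 0,"ry": 0,"rz": 0},
  {"x": 0,"y": 0,"z": -60,"rx": 0,"ry": 0,"rz": 0},
  {"x": 0,"y": -170,"z": -60,"rx": 0,"ry": 0,"rz": 0},
  {"x": 0,"y": -170,"z": -60,"rx": 0,"ry": 0,"rz": 0},
  {"x": 0,"y": -170,"z": -60,"rx": 0,"ry": 0,"rz": 0},
  {"x": 0,"y": -170,"z": -60,"rx": 0,"ry": 0,"rz": 0},
  {"x": 0,"y": -170,"z": -60,"rx": 0,"ry": 0,"rz": 0},
  {"x": 0,"y": -170,"z": -60,"rx": 0,"ry": 0,"rz": 0},
  {"x": 0,"y": -170,"z": -60,"rx": 0,"ry": 0,"rz": 0},
], claw=0.35)

```text
time_s: 49.3
position: [536.3, 302.5, 309.5]
orientation: [3.14, -0.095, -0.0]
contact_force: [-0.4, -0.1, 0.6]
width: 0.655
```

Run:
```python
from h import *
p,d=imaging.camera("top");q,dq=imaging.camera("side")
W=world("top",d);Wq=world("side",dq)
for n,P,w in(("top",p,W),("side",q,Wq)):
    m=(P.max(2)<105)&(w[...,2]>68)&(w[...,2]<112)&(np.hypot(w[...,0]-496,w[...,1]-92)<75)
    for b,c,a in blobs(m,8):
        k=np.median(w[b],0);print(n,c.round(1),a,k.round(1),on(n,[c],100 if n=="top" else 85).round(1),"ang",np.degrees(np.arctan2(k[1]-91.7,k[0]-496.2)).round(1))
cv2.imwrite("pics/chk8.png",cv2.vconcat([cv2.resize(p[130:240,270:440],(560,360))[:, :480],cv2.resize(q[170:260,260:420],(480,240))])[...,::-1])
plan()
```

```text
top [288.  203.8] 40 [491.2 142.  106.2] [[492.1 142.5]] ang 95.7
side [302.5 191.6] 124 [496.4 134.7  88.8] [[495.6 144.6]] ang 89.7
t 49.4 p [536.7 301.6 309.7] jawyaw -93.6 tilt 0.01 q [ 0.44  0.57  1.56 -0.    1.01  2.07] F [-0.6 -0.3 -0.2] w 0.645
```

View pics/chk8.png

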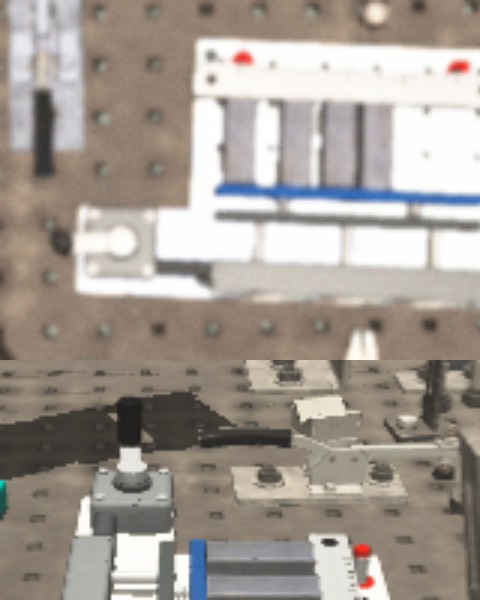

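The knob sits at about (493,142), near angle 94°, with the jaw now at the tubes. The stop is at about 36°, so roughly 58° remains. I'll regrip.

Run:
```python
from h import *
plan((493.3,141.9,309,86.5),(493.3,141.9,250,86.5))
```

```text
t 49.4 p [536.7 301.6 309.7] jawyaw -93.6 tilt 0.01 q [ 0.44  0.57  1.56 -0.    1.01  2.07] F [-0.6 -0.3 -0.2] w 0.645
{'x': -33.4, 'y': 162.1, 'z': 0.7, 'rx': 0.0, 'ry': 0.0, 'rz': -0.0013} rows>= 4.0
{'x': -33.4, 'y': 162.1, 'z': 59.7, 'rx': 0.0, 'ry': 0.0, 'rz': -0.0013} rows>= 1.4
```

jog_arm([
  {"x": -33.4,"y": 162,"z": 0,"rx": 0,"ry": 0,"rz": 0},
  {"x": -33.4,"y": 162,"z": 0,"rx": 0,"ry": 0,"rz": 0},
  {"x": -33.4,"y": 162,"z": 0,"rx": 0,"ry": 0,"rz": 0},
  {"x": -33.4,"y": 162,"z": 0,"rx": 0,"ry": 0,"rz": 0},
  {"x": -33.4,"y": 162,"z": 0,"rx": 0,"ry": 0,"rz": 0},
  {"x": -33.4,"y": 162,"z": 0,"rx": 0,"ry": 0,"rz": 0},
  {"x": -33.4,"y": 162,"z": 30,"rx": 0,"ry": 0,"rz": 0},
  {"x": -33.4,"y": 162,"z": 50,"rx": 0,"ry": 0,"rz": 0},
  {"x": -33.4,"y": 162,"z": 59,"rx": 0,"ry": 0,"rz": 0},
  {"x": -33.4,"y": 162,"z": 59,"rx": 0,"ry": 0,"rz": 0},
])

```text
time_s: 50.23
position: [493.2, 143.5, 249.1]
orientation: [3.14, -0.096, -0.004]
contact_force: [-0.0, -0.7, -0.1]
width: 0.647
```

jog_arm([
  {"x": 0,"y": 0,"z": 0,"rx": 0,"ry": 0,"rz": 0},
  {"x": 0,"y": 0,"z": 0,"rx": 0,"ry": 0,"rz": 0},
  {"x": 0,"y": 0,"z": 0,"rx": 0,"ry": 0,"rz": 0},
  {"x": 0,"y": 0,"z": 0,"rx": 0,"ry": 0,"rz": 0},
  {"x": 0,"y": 0,"z": 0,"rx": 0,"ry": 0,"rz": 0},
  {"x": 0,"y": 0,"z": 0,"rx": 0,"ry": 0,"rz": 0},
  {"x": 0,"y": 0,"z": 0,"rx": 0,"ry": 0,"rz": 0},
], claw=1, grip_force=50)

```text
time_s: 50.82
position: [493.9, 142.8, 252.0]
orientation: [3.14, -0.096, 0.004]
contact_force: [-1.1, -8.7, 6.5]
width: 0.218
```

```bash
python3 arc.py 93 9.5 6 496.2 91.7; python3 arc.py 36 3 2 496.2 91.7
```

```text
pos [493.9 142.8 252. ] ang 92.6 rad 51.1 F [-1.1 -8.7  6.5] w 0.21821026796052823 t 50.8167
[{"x": 8.0, "y": 0.9, "z": 0, "rx": 0, "ry": 0, "rz": 0}, {"x": 16.3, "y": 2.0, "z": 0, "rx": 0, "ry": 0, "rz": 0}, {"x": 24.2, "y": 4.5, "z": 0, "rx": 0, "ry": 0, "rz": 0}, {"x": 31.6, "y": 8.2, "z": 0, "rx": 0, "ry": 0, "rz": 0}, {"x": 38.2, "y": 13.1, "z": 0, "rx": 0, "ry": 0, "rz": 0}, {"x": 44.0, "y": 19.0, "z": 0, "rx": 0, "ry": 0, "rz": 0}]
pos [493.9 142.8 252. ] ang 92.6 rad 51.1 F [-1.1 -8.7  6.5] w 0.21821026796052823 t 50.8167
[{"x": 45.6, "y": 21.1, "z": 0, "rx": 0, "ry": 0, "rz": 0}, {"x": 47.1, "y": 23.2, "z": 0, "rx": 0, "ry": 0, "rz": 0}]
```

jog_arm([
  {"x": 4,"y": 0.8,"z": 0,"rx": 0,"ry": 0,"rz": 0},
  {"x": 8,"y": 1.2,"z": 0,"rx": 0,"ry": 0,"rz": 0},
  {"x": 16.3,"y": 2.5,"z": 0,"rx": 0,"ry": 0,"rz": 0},
  {"x": 24.2,"y": 5,"z": 0,"rx": 0,"ry": 0,"rz": 0},
  {"x": 31.6,"y": 8.7,"z": 0,"rx": 0,"ry": 0,"rz": 0},
  {"x": 38.2,"y": 13.6,"z": 0,"rx": 0,"ry": 0,"rz": 0},
  {"x": 41.2,"y": 16.5,"z": 0,"rx": 0,"ry": 0,"rz": 0},
  {"x": 44,"y": 19.5,"z": 0,"rx": 0,"ry": 0,"rz": 0},
  {"x": 44,"y": 19.5,"z": 0,"rx": 0,"ry": 0,"rz": 0},
])

```text
time_s: 51.57
position: [536.6, 120.5, 251.0]
orientation: [-3.14, 0.097, -0.002]
contact_force: [0.1, 0.4, -0.2]
width: -0.0
```

```bash
python3 arc.py 33 3 2 496.2 91.7
```

```text
pos [536.6 120.5 251. ] ang 35.4 rad 49.6 F [ 0.1  0.4 -0.2] w -0.0003621495139778326 t 51.5667
[{"x": 3.1, "y": 3.6, "z": 0, "rx": 0, "ry": 0, "rz": 0}, {"x": 4.5, "y": 5.8, "z": 0, "rx": 0, "ry": 0, "rz": 0}]
```

jog_arm([
  {"x": 0,"y": 0,"z": -30,"rx": 0,"ry": 0,"rz": 0},
  {"x": 0,"y": 0,"z": -60,"rx": 0,"ry": 0,"rz": 0},
  {"x": 0,"y": -170,"z": -60,"rx": 0,"ry": 0,"rz": 0},
  {"x": 0,"y": -170,"z": -60,"rx": 0,"ry": 0,"rz": 0},
  {"x": 0,"y": -170,"z": -60,"rx": 0,"ry": 0,"rz": 0},
  {"x": 0,"y": -170,"z": -60,"rx": 0,"ry": 0,"rz": 0},
  {"x": 0,"y": -170,"z": -60,"rx": 0,"ry": 0,"rz": 0},
  {"x": 0,"y": -170,"z": -60,"rx": 0,"ry": 0,"rz": 0},
  {"x": 0,"y": -170,"z": -60,"rx": 0,"ry": 0,"rz": 0},
], claw=0.35)

```text
time_s: 52.32
position: [546.3, 290.4, 310.4]
orientation: [3.14, -0.095, -0.0]
contact_force: [-0.1, -0.2, -0.0]
width: 0.648
```

```bash
python3 - <<'E'
from h import *
p,d=imaging.camera("top");q,dq=imaging.camera("side")
W=world("top",d);Wq=world("side",dq)
for n,P,w in(("top",p,W),("side",q,Wq)):
    m=(P.max(2)<105)&(w[...,2]>68)&(w[...,2]<112)&(np.hypot(w[...,0]-496,w[...,1]-92)<75)
    for b,c,a in blobs(m,8):
        k=np.median(w[b],0);print(n,c.round(1),a,k.round(1),on(n,[c],100 if n=="top" else 85).round(1))
# jaw face & rear bar in fixture x (tops at 38)
f0=np.load("top0.npz")
for P,D in((f0["p"],f0["d"]),(p,d)):
    w,hsv=find(P,D);bl=(hsv[...,0]>98)&(hsv[...,0]<118)&(hsv[...,1]>120)&(w[...,0]>420)&(w[...,0]<620)&(w[...,1]<40)&(w[...,1]>-300)
    b=max(blobs(bl,40),key=lambda b:b[2]);r=rect(b[0],"top",38);print("jaw F",toF(r[0]).round(1),r[1:],b[2])
    dk=(P.max(2)<95)&(w[...,0]>440)&(w[...,0]<600)&(w[...,1]<15)&(w[...,1]>-260)&(w[...,2]>15)&(w[...,2]<45)&~bl
    for b in blobs(dk,40):r=rect(b[0],"top",35);print("bar",toF(r[0]).round(1),r[1:],b[2])
plan()
E
python3 chk.py pics/chk9.png
```

```text
top [288.1 205.1] 36 [488.2 142.1 106.1] [[488.4 142.2]]
side [301.4 191.8] 125 [492.  134.5  89.6] [[492.9 143.3]]
jaw F [-40.3   0.9] (86.6, 234.9, 6.7) 157
jaw F [-17.6   1.6] (86.3, 235.2, 9.7) 186
t 52.42 p [546.7 289.5 310.7] jawyaw -93.6 tilt 0.01 q [ 0.41  0.58  1.55 -0.    1.02  2.05] F [ 1.1 -0.4  0.7] w 0.65
tube [363.7 175.1] 1115 F [24.  40.8] ang 92.4 (166.2, 89.7)
se 894 F [75.5  4.9] ang 0.6000000000000085 (277.8, 42.6)
knob? [288.12195122 204.97560976] 41 [[488.27038656 141.72891594]]
```

The knob is still near 97° after the second slip, so that is probably the stop. The crank may have started at about 1 rad, since the task says "almost three turns". I'll test it by pushing the knob clockwise with closed fingers and reading the force.

Run:
```python
from h import *
plan((456,142,309,86.5),(456,142,250,86.5),(466,142,250,86.5))
```

```text
t 52.52 p [546.8 289.5 310.8] jawyaw -93.6 tilt 0.02 q [ 0.41  0.58  1.55 -0.    1.02  2.05] F [-0.3 -0.2  0.7] w 0.648
{'x': -81.3, 'y': 152.9, 'z': 1.8, 'rx': 0.0, 'ry': 0.0, 'rz': -0.0017} rows>= 4.2
{'x': -81.3, 'y': 152.9, 'z': 60.8, 'rx': 0.0, 'ry': 0.0, 'rz': -0.0017} rows>= 1.4
{'x': -71.4, 'y': 152.3, 'z': 60.8, 'rx': 0.0, 'ry': 0.0, 'rz': -0.0017} rows>= 0.2
```

View pics/chk9.png

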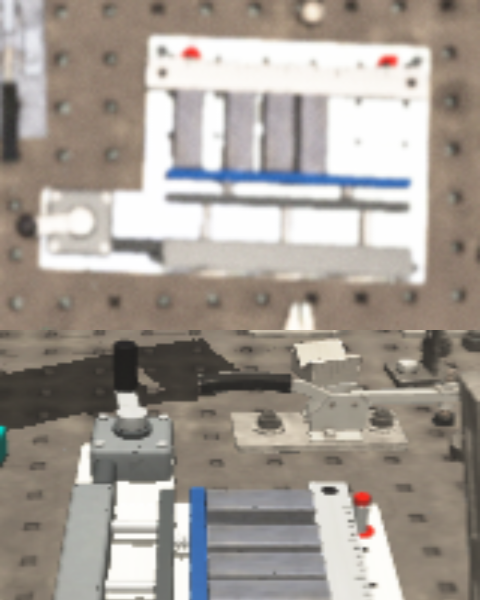

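The jaw presses on all four tubes and the springs are compressed. The knob is at crop (27,225). Now the push test.

jog_arm([
  {"x": -81,"y": 153,"z": 0,"rx": 0,"ry": 0,"rz": 0},
  {"x": -81,"y": 153,"z": 0,"rx": 0,"ry": 0,"rz": 0},
  {"x": -81,"y": 153,"z": 0,"rx": 0,"ry": 0,"rz": 0},
  {"x": -81,"y": 153,"z": 0,"rx": 0,"ry": 0,"rz": 0},
  {"x": -81,"y": 153,"z": 0,"rx": 0,"ry": 0,"rz": 0},
  {"x": -81,"y": 153,"z": 0,"rx": 0,"ry": 0,"rz": 0},
  {"x": -81,"y": 153,"z": 0,"rx": 0,"ry": 0,"rz": 0},
  {"x": -81,"y": 153,"z": 30,"rx": 0,"ry": 0,"rz": 0},
  {"x": -81,"y": 153,"z": 52,"rx": 0,"ry": 0,"rz": 0},
  {"x": -81,"y": 153,"z": 60,"rx": 0,"ry": 0,"rz": 0},
  {"x": -81,"y": 153,"z": 60,"rx": 0,"ry": 0,"rz": 0},
  {"x": -76,"y": 152.6,"z": 60,"rx": 0,"ry": 0,"rz": 0},
  {"x": -72,"y": 152.3,"z": 60,"rx": 0,"ry": 0,"rz": 0},
  {"x": -72,"y": 152.3,"z": 60,"rx": 0,"ry": 0,"rz": 0},
], claw=1)

```text
time_s: 53.68
position: [466.8, 143.5, 251.9]
orientation: [-3.139, 0.096, -0.005]
contact_force: [0.8, -0.3, -0.1]
width: -0.004
```

jog_arm([
  {"x": 2,"y": 0,"z": 0,"rx": 0,"ry": 0,"rz": 0},
  {"x": 4,"y": 0,"z": 0,"rx": 0,"ry": 0,"rz": 0},
  {"x": 4,"y": 0,"z": 0,"rx": 0,"ry": 0,"rz": 0},
])

```text
time_s: 53.93
position: [469.8, 143.0, 251.1]
orientation: [-3.14, 0.096, -0.002]
contact_force: [0.7, 0.3, -0.4]
width: -0.002
```

jog_arm([
  {"x": 2,"y": 0,"z": 0,"rx": 0,"ry": 0,"rz": 0},
  {"x": 4,"y": 0,"z": 0,"rx": 0,"ry": 0,"rz": 0},
  {"x": 4,"y": 0,"z": 0,"rx": 0,"ry": 0,"rz": 0},
])

```text
time_s: 54.18
position: [473.6, 142.7, 250.7]
orientation: [-3.14, 0.096, -0.001]
contact_force: [1.3, -0.2, 0.8]
width: -0.001
```

jog_arm([
  {"x": 2,"y": 0,"z": 0,"rx": 0,"ry": 0,"rz": 0},
  {"x": 3,"y": 0,"z": 0,"rx": 0,"ry": 0,"rz": 0},
  {"x": 3,"y": 0,"z": 0,"rx": 0,"ry": 0,"rz": 0},
])

```text
time_s: 54.43
position: [476.5, 142.5, 250.6]
orientation: [-3.14, 0.096, -0.0]
contact_force: [-0.5, 0.1, -0.3]
width: 0.002
```

jog_arm([
  {"x": 1,"y": 0,"z": 0,"rx": 0,"ry": 0,"rz": 0},
  {"x": 2,"y": 0,"z": 0,"rx": 0,"ry": 0,"rz": 0},
  {"x": 2,"y": 0,"z": 0,"rx": 0,"ry": 0,"rz": 0},
])

```text
time_s: 54.68
position: [478.2, 142.4, 250.5]
orientation: [-3.14, 0.096, 0.001]
contact_force: [-4.7, -0.7, 2.1]
width: -0.002
```

jog_arm([
  {"x": 1,"y": 0,"z": 0,"rx": 0,"ry": 0,"rz": 0},
  {"x": 2,"y": 0,"z": 0,"rx": 0,"ry": 0,"rz": 0},
  {"x": 2,"y": 0,"z": 0,"rx": 0,"ry": 0,"rz": 0},
])

```text
time_s: 54.93
position: [479.1, 142.3, 250.3]
orientation: [3.14, -0.096, -0.007]
contact_force: [-13.2, 1.8, 8.6]
width: -0.001
```

The push is firmly blocked: 13 N at TCP x≈478 (0.65 N·m, against 0.05 of friction). That puts the knob at about 90° in the fixture frame, so this is the hard stop. I'll back off and do a final check.

jog_arm([
  {"x": -6,"y": 0,"z": 0,"rx": 0,"ry": 0,"rz": 0},
  {"x": -14,"y": 0,"z": 0,"rx": 0,"ry": 0,"rz": 0},
  {"x": -14,"y": 0,"z": -40,"rx": 0,"ry": 0,"rz": 0},
  {"x": -14,"y": 0,"z": -80,"rx": 0,"ry": 0,"rz": 0},
  {"x": -14,"y": -150,"z": -80,"rx": 0,"ry": 0,"rz": 0},
  {"x": -14,"y": -150,"z": -80,"rx": 0,"ry": 0,"rz": 0},
  {"x": -14,"y": -150,"z": -80,"rx": 0,"ry": 0,"rz": 0},
  {"x": -14,"y": -150,"z": -80,"rx": 0,"ry": 0,"rz": 0},
  {"x": -14,"y": -150,"z": -80,"rx": 0,"ry": 0,"rz": 0},
  {"x": -14,"y": -150,"z": -80,"rx": 0,"ry": 0,"rz": 0},
  {"x": -14,"y": -150,"z": -80,"rx": 0,"ry": 0,"rz": 0},
])

```text
time_s: 55.85
position: [475.3, 292.3, 330.5]
orientation: [3.14, -0.096, 0.0]
contact_force: [0.1, 0.1, 0.2]
width: 0.003
```

Run:
```python
from h import *
p,d=imaging.camera("top");W,hsv=find(p,d);g=p.max(2)
q,dq=imaging.camera("side");Wq=world("side",dq)
for n,P,w in(("top",p,W),("side",q,Wq)):
    m=(P.max(2)<105)&(w[...,2]>68)&(w[...,2]<112)&(np.hypot(w[...,0]-496,w[...,1]-92)<75)
    for b,c,a in blobs(m,8):print(n,"knob",on(n,[c],100 if n=="top" else 85).round(1))
Z=W[...,2];blue=(hsv[...,1]>70)
t=(Z>33)&(W[...,0]>540)&(W[...,0]<625)&(W[...,1]>-250)&(W[...,1]<25)&(p.mean(2)<200)&~blue
t=cv2.erode(t.astype(np.uint8),np.ones((1,3)))>0
for b,c,a in blobs(t,40):
    r=rect(b,"top",40);print("tube",a,"F",toF(r[0]).round(1),"ang",(r[1]+3.4),r[2:])
cv2.imwrite("pics/fin.png",cv2.vconcat([cv2.resize(p[130:240,280:440],(480,330)),cv2.resize(q[225:345,260:420],(480,270))])[...,::-1])
```

```text
top knob [[496.8 142.4]]
side knob [[500.4 144.8]]
tube 185 F [ 25.8 103.1] ang -0.6999999999999997 (76.0, 21.4)
tube 188 F [25.  52.4] ang 1.7999999999999998 (75.0, 23.8)
tube 214 F [26.6 13.8] ang 1.7 (75.1, 23.8)
tube 189 F [ 25.1 -20.5] ang 1.5999999999999999 (75.1, 20.9)
```

View pics/fin.png

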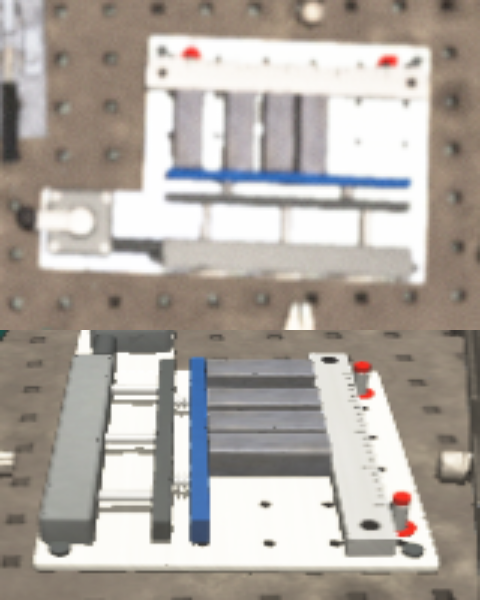

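The final view shows all four tubes square between the jaw and the straightedge, with the straightedge on both pins and the knob at its stop. Handing in.

```bash
python3 -c "
from station import robot
print(robot.finish_job())"
```

```text
the job is handed in; nothing more can be done
None
```

The job is finished and handed in at about 56 s of the 210 s; no verdict was reported. The straightedge is on both pins, all four tubes lie square against it, and the crank is at its stop with the jaw pressing.

- **Straightedge:** I slid it flat onto the pins. Pressing to 21 N gave almost no yaw moment, so it touches both pins.
- **Tubes:** They sit at fixture y of about 103, 52, 14 and −21 mm, with gaps of roughly 5 to 21 mm. All are on the left and middle of the plate, because the hood would have been in the way of the arm's elbow farther right. I slid three of them sideways into place with two fingers. The turquoise one was left alone.
- **Crank:** The knob slipped out of the grip twice on the third turn. The crank had evidently started about 50° from its zero and was already at its stop. Pushing the knob with closed fingers confirmed this: it held against 13 N, far above the crank's friction.

**Final checks and disagreements:**
- The tube centres agree within 2 mm along the fixture x. The camera puts them at about 25–27 mm against the nominal 29 mm, which I took as camera bias because the force contacts agreed with 29.
- The angle estimates scatter from −0.7 to +1.8°, limited by pixel size but inside the 3° limit.
- The two cameras put the knob about 4 mm apart.
- The last camera fit of the straightedge was spoiled by the tubes next to it, so its position rests on the force contact and the pictures.

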